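# Fetch the edge sample from behind the display pieces

### The arm

A 6-joint arm with a two-finger parallel gripper is mounted at the origin on the work surface. World frame = base frame: x ahead of the robot, y to its left, z up, the work surface at z = 0. Lengths are in m, angles in rad, forces in N, time in s.
With the tool pointing down it reaches from about 0.25 to 0.775 m from the base axis. Payload 4 kg.
Tool frame: the origin (TCP) lies midway between the tips of the shut fingers; the grasp point (between the pads) lies 19 mm behind it; y points along the fingers, x is the direction in which the jaws open and shut, and the axes are right-handed (so a half turn about y gives the same grasp; the last joint's range is limited). The gripper opens to 94 mm and grips with 3 to 60 N. Pads are 16 mm wide; open, the fingers measure 119 mm over their backs; the gripper's body (75 mm by 177 mm) begins 78 mm behind the grasp point.
Start: joints at [-1.243, 0.087, 1.371, -0, 1.684, -0.103], TCP at [0.23, -0.5, 0.206] pointing down, gripper open.
Joint ranges: [-3.1, 3.1], [-0.76, 2.03], [0.27, 2.55], [-1.08, 4.22], [0.17, 2.65], [-2.57, 2.57]. Speed limits (rad/s): [2.79, 2.79, 3.14, 3.14, 3.14, 3.14].

### API

Orientations are given as [roll, pitch, yaw] about the fixed x, y, z axes, in that order (R = Rz(yaw) Ry(pitch) Rx(roll)).
In Python, from bench import robot, snapshot, camera_info, ticket gives the robot as it stands.
- The arm moves only by the shell command python3 -m creep 'ROWS'. ROWS is JSON, a list of rows, each an object with "slide": the shift along the tool's x, y, z in mm, a list of three; "roll": the turn about the tool's y in degrees; "grip": the closure, from 0 (fully open) to 1 (shut). In form: [{"slide": [x, y, z], "roll": roll, "grip": grip}, ...]. A call has 1 to 20 rows; each row is the pose to reach, as a shift and turn from the pose commanded when the call began, along the tool's axes at that moment; what a row does not reach only later rows make up. A row lasts 1/12 s, in which the tool goes at most 41.7 mm and 7.16 degrees, less where a joint would pass 70% of its speed; a pose out of reach is approached as far as the arm can. A call with a gripper value outside its range is refused whole. The fingers move at their own pace and stop on an object; the grip force is fixed at half the most. Time passes only in rows, so rows that repeat a pose let the fingers close. It gives the time, the measured TCP pose, the force and the opening at its end, in the units of the state.
- robot.get_obs(): the state, without advancing time (a new reading comes with each control period).
- snapshot(name): name is "side" or "top" or "wrist"; returns the picture (384x512x3 uint8, red, green, blue); there is no depth.
- camera_info(name): a dict with "fx", "fy", "cx", "cy" (pixels), "cam_to_world" (4x4, takes a point from camera to world coordinates). Camera axes: x right, y down, z forward; pixel columns grow to the right and rows downward; lengths in m; the calibration is good to about 2 mm. A picture is of the moment at which its call begins: read the wrist's pose just before it. camera_info takes no time and is no camera call; for the wrist camera it gives the pose at the moment of the call.
- ticket.close_job(): hands the job in, once; it reports no verdict.
The state is a dict: "time": time; "joint_positions": joint angles; "qvel": joint speeds; "joint_torque": joint torques, N m; "tool_pos": TCP position; "ee_rot": TCP orientation; "wrist_force": force on the tool from outside, world axes, zero at the start; "wrist_torque": the same for the moment, N m; "width": finger opening in m.
Only numpy, scipy, OpenCV 4.12 (cv2) and the standard library are available. Lean on these libraries where they do the work, as an engineer would, in place of code of your own. Each camera call takes 0.05 s, during which the arm holds its last target.

### The job

A customer wants to see the low edge sample lying behind the three tall pieces on the black sample display: first move the can, the stone post and the stone slab into the grey side tray, standing, and leave the edge sample alone until all three are there; then lay the edge sample flat and lengthwise in the middle of the wooden client tray. Only after that put the three tall pieces back, each standing centred on the cork pad of its own outline, the post and the slab squared up with their pads as before. Never let a tall piece fall over, and leave the pencil cup where it stands.

Things in the scene. Friction and masses are not known exactly. Their poses are not given: they have to be found in the camera images.
- can_center (a point): Upright round metal can with a pale band, diameter 56 mm, height 118 mm, about 0.42 kg; stands on the round pad at the start. The point is its centre, half-way up (59 mm above its bottom); z is up.
- post_center (a point): Upright square post of pale polished stone, 44 x 44 mm, height 112 mm, about 0.55 kg; stands on the square pad at the start. The point is its centre, half-way up (56 mm above its bottom); x and y are normal to its faces, z up.
- slab_center (a point): Upright flat slab of grey stone, 28 mm thick (its x) x 64 mm wide (its y), height 120 mm, about 0.54 kg; stands on the oblong pad at the start. The point is its centre, half-way up (60 mm above its bottom); z is up.
- bar_center (a point): The edge sample: low bar of speckled brown-grey stone lying on the display behind (beyond, as the robot sees it) the three tall pieces; 110 mm long (its y) x 46 mm wide (its x) x 30 mm high, the +x long side rounded to a half-round nose; about 0.38 kg. The point is its centre, half-way up (15 mm above its bottom). It may lie either way round in the client tray.
- pad_round: Round cork pad, diameter 78 mm, 3 mm thick, fixed on the black display (a plinth 240 x 280 mm, 20 mm high, with a step along its far edge 20 mm higher still); place of the can. Origin: centre of its underside, 20 mm above the table, so its top is 23 mm above the table. The three pads lie in a row along the display, 86 mm apart, about 85 mm nearer the robot than the edge sample, in any order; they do not move during the job.
- pad_square: Square cork pad, 70 x 70 mm, 3 mm thick, fixed on the display in the same row; place of the post, whose faces are parallel to the pad's edges (any quarter turn). Origin: centre of its underside, 3 mm below its top; x and y are parallel to its edges.
- pad_oblong: Oblong cork pad, 48 mm (its x) x 80 mm (its y), 3 mm thick, fixed on the display in the same row; place of the slab, whose 64 mm width runs along the pad's y (either way round). Origin: centre of its underside, 3 mm below its top.
- side_tray: Grey plastic side tray, fixed to the table on one side of the display (left or right), empty at the start: 280 mm (its x) x 130 mm (its y) outside, walls 5 mm thick and 16 mm high, floor 5 mm thick. Room for the three tall pieces in a row along its x. Origin: centre of its underside, on the table.
- client_tray: Light wooden client tray, fixed to the table on the other side of the display, empty at the start: 130 mm (its x) x 170 mm (its y) outside, walls 5 mm thick and 12 mm high, floor 5 mm thick. The edge sample goes in its middle with its length along the tray's y. Origin: centre of its underside, on the table.
- cup: White pencil cup, 68 mm in diameter, 90 mm high, pencils reaching to 125 mm; stands loose on the table beyond the display, left or right. Leave it alone. Origin: centre of its underside.
Mind the look-alikes: they are no part of the job. Leave any green or yellow look-alike of the part that bears post_center alone.

How it is judged:
By the outcome, as a careful person would: the job done as asked, in the order asked, and still so for the second after the job is handed in, with the robot touching nothing.
It also fails if it takes over 141 s, if anything falls off the work surface, if the arm or the gripper's body presses on something with over 40 N, if the wrist force passes 120 N, or if a joint passes its speed limit or range.

## Working session

There is one attempt and no reset: what is moved stays moved. The work goes in short steps, Python scripts to look and compute and a shell command to move; the robot and the scene stay as the last step left them, time stands still between calls to the robot, and variables do not carry over. Pictures are saved under pics/ and viewed, and the job is handed in when it is done.

```bash
ls; mkdir -p pics; python3 - <<'E'
from bench import robot, snapshot, camera_info
import cv2
print(robot.get_obs())
for n in ["side","top","wrist"]:
    ci=camera_info(n); print(n,ci)
    cv2.imwrite(f"pics/{n}0.png",snapshot(n)[:,:,::-1])
E
```

```text
pics
{'time': 0.0, 'joint_positions': array([-1.24308100e+00,  8.79278748e-02,  1.37224579e+00,  9.81591305e-06,
        1.68360070e+00, -1.03129728e-01]), 'qvel': array([ 0.00068108,  0.00012927, -0.00093977, -0.00112761,  0.00051065,
       -0.00082671]), 'joint_torque': array([ 1.28689171e-03, -3.40176880e+01, -3.02427900e+01,  7.19341985e-02,
        3.30341526e-02, -1.67394232e-04]), 'tool_pos': array([ 0.22950714, -0.49922023,  0.20432331]), 'ee_rot': array([-1.57056202,  0.00216911, -1.13994993]), 'wrist_force': array([-0.45856609,  0.31061832, -0.61574724]), 'wrist_torque': array([ 0.03631516,  0.04157431, -0.0005487 ]), 'width': 0.09440489979954124}
side {'fx': 398.22281882159297, 'fy': 398.22281882159297, 'cx': 258.8662199255215, 'cy': 185.66532138225668, 'cam_to_world': array([[-0.88731493, -0.28642775,  0.3614296 ,  0.22903881],
       [-0.4611391 ,  0.55921919, -0.68893006,  0.65298339],
       [-0.00478969, -0.77796725, -0.62828657,  0.65439131],
       [ 0.        ,  0.        ,  0.        ,  1.        ]])}
top {'fx': 446.85598726465736, 'fy': 446.85598726465736, 'cx': 253.33961114753555, 'cy': 194.27625822452035, 'cam_to_world': array([[-0.00636931, -0.99295091,  0.1183551 ,  0.45999088],
       [-0.99993803,  0.00740492,  0.0083123 , -0.00984952],
       [-0.00913012, -0.11829482, -0.99293654,  1.04161513],
       [ 0.        ,  0.        ,  0.        ,  1.        ]])}
wrist {'fx': 295.1429817536392, 'fy': 295.1429817536392, 'cx': 257.41657413190893, 'cy': 194.03287125428287, 'cam_to_world': array([[ 0.41547677, -0.8822376 , -0.22144043,  0.29361009],
       [-0.90960118, -0.40355914, -0.09882167, -0.46868619],
       [-0.00218012,  0.24248058, -0.97015381,  0.38529211],
       [ 0.        ,  0.        ,  0.        ,  1.        ]])}
```

View pics/top0.png

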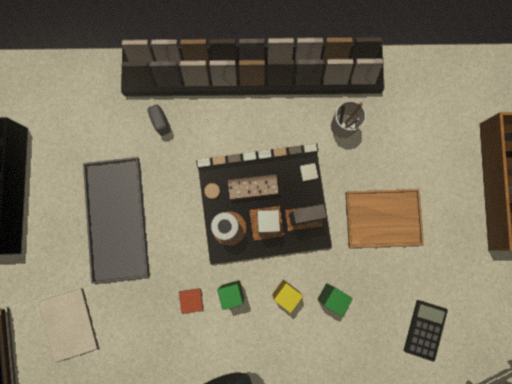

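View pics/side0.png

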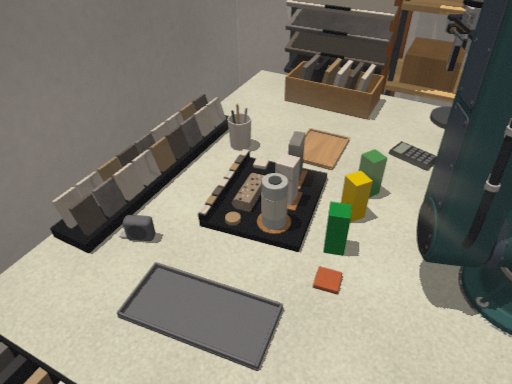

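View pics/wrist0.png

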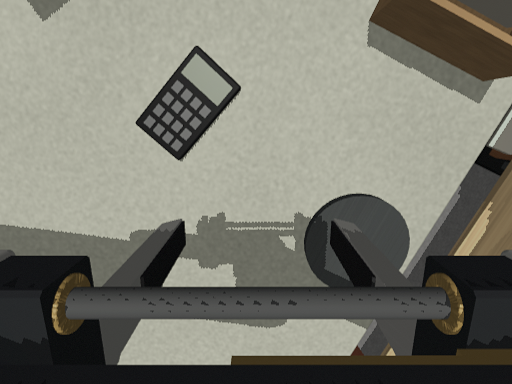

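The candidates in the top view are: can (227,227), stone post (268,222), slab (308,215), bar (253,187). The look-alikes are green posts at (231,296) and (336,301) and a yellow post at (288,298). I'll check this in a close crop.

```bash
cat > h.py <<'E'
import numpy as np, cv2
from bench import robot, snapshot, camera_info
def ray(ci,u,v):
    T=np.array(ci["cam_to_world"]); d=np.array([(u-ci["cx"])/ci["fx"],(v-ci["cy"])/ci["fy"],1.])
    return T[:3,3],T[:3,:3]@d
def plane(ci,u,v,z):
    o,d=ray(ci,u,v); return (o+d*(z-o[2])/d[2])[:2]
def proj(ci,p):
    T=np.array(ci["cam_to_world"]); q=T[:3,:3].T@(np.array(p)-T[:3,3])
    return np.array([ci["fx"]*q[0]/q[2]+ci["cx"],ci["fy"]*q[1]/q[2]+ci["cy"]])
def tool():
    o=robot.get_obs(); return o["time"],o["tool_pos"].round(4),np.degrees(o["ee_rot"]).round(2),o["wrist_force"].round(1),round(o["width"],4)
def save(name,img): cv2.imwrite("pics/"+name,np.ascontiguousarray(img[:,:,::-1]))
def crop(img,x0,y0,x1,y1,s): return cv2.resize(img[y0:y1,x0:x1],None,fx=s,fy=s,interpolation=cv2.INTER_CUBIC)
E
python3 - <<'E'
import cv2,numpy as np
a=cv2.imread("pics/top0.png"); cv2.imwrite("pics/top0c.png",cv2.resize(a[135:275,190:340],None,fx=4,fy=4,interpolation=cv2.INTER_CUBIC))
a=cv2.imread("pics/side0.png"); cv2.imwrite("pics/side0c.png",cv2.resize(a[120:260,195:345],None,fx=4,fy=4,interpolation=cv2.INTER_CUBIC))
E
```

```text
(no output)
```

View pics/top0c.png

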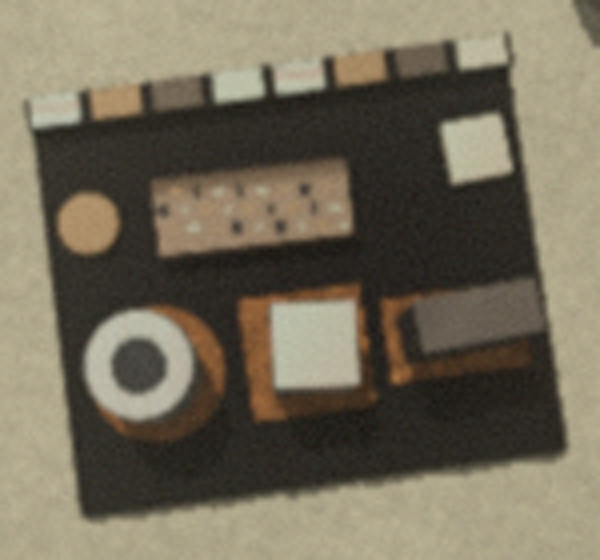

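View pics/side0c.png

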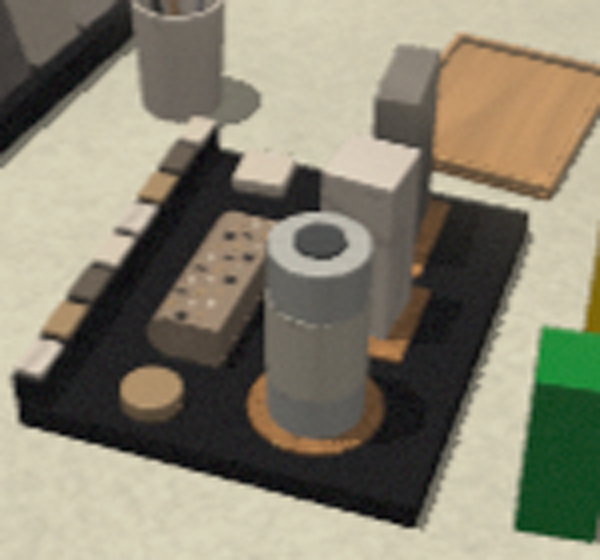

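```bash
cat > seg.py <<'E'
from h import *
def masks(img):
    hsv=cv2.cvtColor(img,cv2.COLOR_RGB2HSV); return hsv
if __name__=="__main__":
    ci=camera_info("top"); img=cv2.imread("pics/top0.png")[:,:,::-1].copy()
    S=4; big=cv2.resize(img,None,fx=S,fy=S,interpolation=cv2.INTER_CUBIC); hsv=cv2.cvtColor(big,cv2.COLOR_RGB2HSV)
    for n,(u,v) in dict(canring=(214,226),post=(269,222),slab=(312,213),padsq=(255,230),padob=(290,228),padrd=(242,235),tray=(115,220),ctray=(384,219),bar=(253,184),disp=(230,250),table=(60,150),rim=(88,200),crim=(348,215)).items():
        print(n,hsv[v*S,u*S],img[v,u])
E
python3 seg.py
python3 - <<'E'
import cv2
a=cv2.imread("pics/top0.png")
cv2.imwrite("pics/trays.png",cv2.hconcat([cv2.resize(a[150:290,75:160],None,fx=4,fy=4),cv2.resize(a[150:290,340:430],None,fx=4,fy=4)]))
E
```

```text
canring [ 26  28 188] [186 183 165]
post [ 28  35 184] [183 181 158]
slab [ 18  54 103] [104  94  81]
padsq [ 13 152 134] [136  88  54]
padob [ 14 154 142] [142  96  56]
padrd [ 14 124  74] [72 54 37]
tray [ 14  33 101] [107 100  93]
ctray [ 15 144 154] [153 110  66]
bar [ 16  78 157] [157 132 106]
disp [18 64 40] [38 38 30]
table [ 23  51 176] [176 169 141]
rim [19 44 46] [50 45 41]
crim [ 15 138 124] [136 101  61]
```

View pics/trays.png

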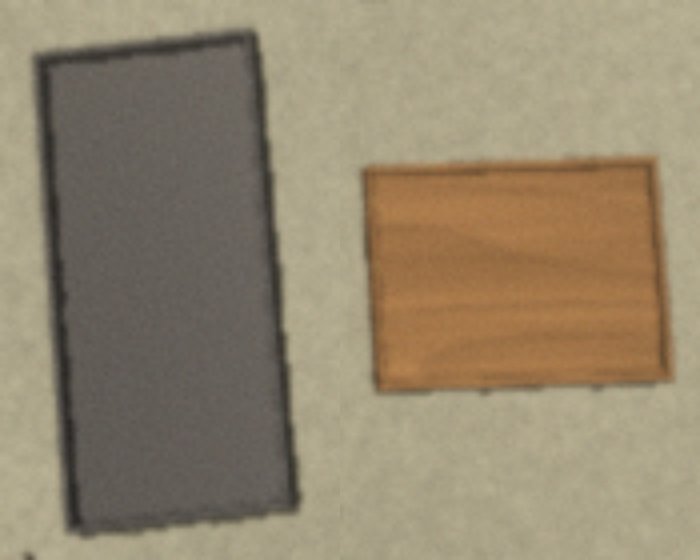

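```bash
cat > meas.py <<'E'
from h import *
S=4
def prep(img):
    big=cv2.resize(img,None,fx=S,fy=S,interpolation=cv2.INTER_CUBIC)
    return cv2.cvtColor(big,cv2.COLOR_RGB2HSV)
def blob(hsv,box,lo,hi,ci,z,k=5,seed=None,full=False):
    x0,y0,x1,y1=[c*S for c in box]
    m=np.zeros(hsv.shape[:2],np.uint8); m[y0:y1,x0:x1]=cv2.inRange(hsv[y0:y1,x0:x1],np.array(lo),np.array(hi))
    K=np.ones((k,k),np.uint8); m=cv2.morphologyEx(cv2.morphologyEx(m,cv2.MORPH_OPEN,K),cv2.MORPH_CLOSE,K)
    cs,_=cv2.findContours(m,cv2.RETR_EXTERNAL,cv2.CHAIN_APPROX_NONE)
    c=max(cs,key=cv2.contourArea)[:,0,:]
    px=(c+0.5)/S-0.5
    P=np.array([plane(ci,u,v,z) for u,v in px])*1000
    (cx,cy),(w,h),a=cv2.minAreaRect(P.astype(np.float32))
    return P,(round(cx,1),round(cy,1)),(round(w,1),round(h,1)),round(a,1),px.mean(0).round(1)
E
python3 - <<'E'
from meas import *
ci=camera_info("top"); img=cv2.imread("pics/top0.png")[:,:,::-1].copy(); H=prep(img)
def show(n,*a,**k):
    r=blob(H,*a,ci=ci,**k); print(n,r[1:]); return r[0]
P=show("can",(205,205,241,245),(0,0,120),(180,70,255),z=.141)
print(cv2.minEnclosingCircle(P.astype(np.float32)))
show("post",(256,207,283,236),(0,0,130),(180,70,255),z=.135)
show("slab",(290,200,328,228),(0,0,70),(180,90,255),z=.143)
show("bar",(225,170,282,202),(0,0,80),(180,255,255),z=.05,k=15)
show("padsq",(246,200,288,245),(5,120,85),(25,255,255),z=.023)
show("padob",(284,200,328,245),(5,120,85),(25,255,255),z=.023)
show("padrd",(205,200,250,250),(5,105,60),(25,255,255),z=.023)
show("ctray",(335,180,435,260),(5,100,60),(18,255,255),z=.012)
show("stray",(75,150,160,290),(0,0,20),(180,255,130),z=.016,k=9)
show("disp",(190,165,340,272),(0,0,0),(180,255,75),z=.02,k=41)
show("white",(295,160,322,184),(0,0,120),(180,70,255),z=.025)
show("stepsamples",(190,140,326,170),(0,0,0),(180,255,75),z=.04)
E
```

```text
can ((503.8, 56.7), (53.9, 55.3), 89.9, array([224.1, 225.7]))
((503.91998291015625, 56.564327239990234), 28.057069778442383)
post ((514.0, -32.1), (43.7, 43.7), 2.2, array([268.2, 220.6]))
slab ((532.3, -118.3), (37.5, 72.9), 8.5, array([312.4, 211.8]))
bar ((595.9, 0.0), (44.6, 111.9), 6.3, array([252.4, 186.5]))
padsq ((516.0, -29.5), (71.3, 70.9), 7.0, array([260.1, 218. ]))
padob ((522.4, -82.2), (17.3, 49.6), 89.9, array([288.6, 219.1]))
padrd ((500.8, 46.0), (59.1, 80.3), 64.1, array([233.7, 230.4]))
ctray ((525.8, -301.1), (130.1, 170.6), 1.6, array([384. , 218.1]))
stray ((525.9, 316.0), (283.7, 136.0), 6.1, array([115.7, 220.7]))
disp ((596.9, -18.9), (117.3, 281.4), 2.1, array([255., 188.]))
white ((633.1, -128.9), (36.4, 36.5), 10.5, array([308.5, 171.6]))
stepsamples ((663.8, -13.3), (272.8, 55.0), 89.5, array([261.6, 161.5]))
```

```bash
python3 -m creep '[{"slide":[-134,-76,210],"roll":-36,"grip":0},{"slide":[-268,-76,420],"roll":-72,"grip":0},{"slide":[-268,-76,420],"roll":-72,"grip":0},{"slide":[-268,-76,420],"roll":-72,"grip":0},{"slide":[-268,-76,420],"roll":-72,"grip":0},{"slide":[-268,-76,420],"roll":-72,"grip":0},{"slide":[-268,-76,420],"roll":-72,"grip":0},{"slide":[-268,-76,420],"roll":-72,"grip":0},{"slide":[-268,-76,420],"roll":-72,"grip":0},{"slide":[-268,-76,420],"roll":-72,"grip":0},{"slide":[-268,-76,420],"roll":-72,"grip":0},{"slide":[-268,-76,420],"roll":-72,"grip":0},{"slide":[-268,-76,420],"roll":-72,"grip":0},{"slide":[-268,-76,420],"roll":-72,"grip":0},{"slide":[-268,-76,420],"roll":-72,"grip":0}]'
python3 - <<'E'
from h import *
print(tool()); ci=camera_info("wrist"); im=snapshot("wrist"); save("w1.png",im); import pickle; pickle.dump(ci,open("pics/w1.pkl","wb")); print(tool())
E
```

```text
time: 1.4
tool_pos: [0.4991, -0.081, 0.2809]
ee_rot: [-1.571, 0.001, 0.117]
wrist_force: [-0.1, 0.1, -0.2]
width: 0.0938
(1.4, array([ 0.4991, -0.081 ,  0.2809]), array([-9.002e+01,  8.000e-02,  6.720e+00]), array([-0.1,  0.1, -0.2]), 0.0938)
(1.45, array([ 0.4988, -0.0817,  0.2809]), array([-9.002e+01,  8.000e-02,  6.630e+00]), array([ 0.6, -0.6,  0.6]), 0.0939)
```

View pics/w1.png

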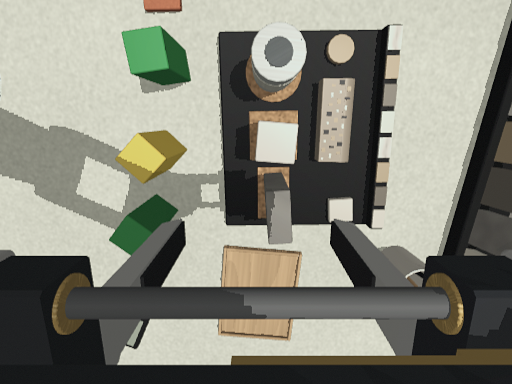

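The wrist view shows can (278,52), post (277,142), slab (279,208) and bar (335,120). The pads are partly visible. Next I'll measure the same things in this view.

```bash
python3 - <<'E'
from meas import *
import pickle
ci=pickle.load(open("pics/w1.pkl","rb")); img=cv2.imread("pics/w1.png")[:,:,::-1].copy(); H=prep(img)
def show(n,*a,**k):
    r=blob(H,*a,ci=ci,**k); print(n,r[1:]); return r[0]
P=show("can",(245,20,312,88),(0,0,150),(180,60,255),z=.141,k=3); print(cv2.minEnclosingCircle(P.astype(np.float32)))
show("post",(250,115,305,170),(0,0,165),(180,60,255),z=.135)
show("bar",(310,70,360,170),(0,0,80),(180,255,255),z=.05,k=15)
show("padsq",(240,105,305,165),(5,95,60),(25,255,255),z=.023)
show("padob",(250,160,300,222),(5,95,60),(25,255,255),z=.023)
P=show("padrd",(235,20,312,105),(5,95,60),(25,255,255),z=.023); print(cv2.minEnclosingCircle(P.astype(np.float32)))
for u,v in [(279,208),(277,190),(283,225),(285,175),(280,240)]: print(H[v*4,u*4])
save("w1c.png",crop(img,215,15,405,235,3))
E
```

```text
can ((503.3, 59.1), (65.6, 56.4), 6.6, array([278.7,  43.7]))
((502.302734375, 66.59196472167969), 38.56175231933594)
post ((514.1, -30.5), (43.6, 44.1), 2.0, array([276.2, 141.6]))
bar ((596.0, 1.0), (43.6, 112.0), 6.1, array([335.5, 119.3]))
padsq ((515.8, -28.3), (70.1, 69.8), 7.7, array([265.3, 126.3]))
padob ((526.5, -114.4), (48.1, 81.2), 6.9, array([268.3, 184.9]))
padrd ((503.3, 43.3), (50.8, 77.5), 81.6, array([269.2,  83.3]))
((505.135498046875, 56.297637939453125), 38.996131896972656)
[ 23  20 154]
[30 18 71]
[ 20  20 151]
[ 15 107 152]
[ 20  21 147]
```

View pics/w1c.png

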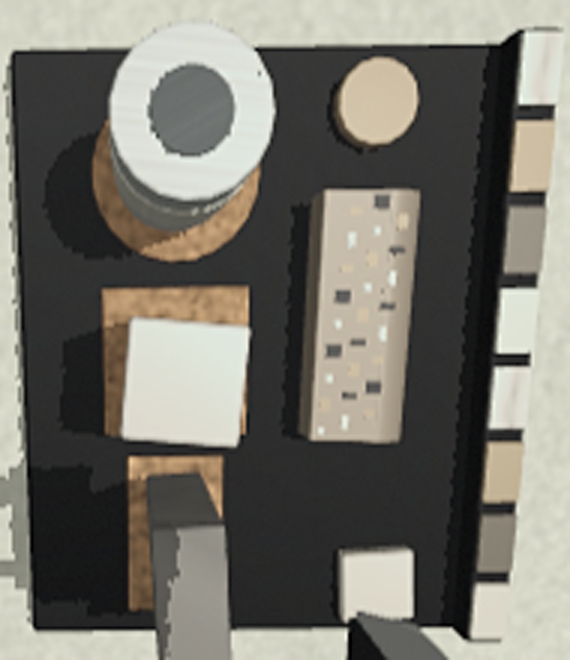

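```bash
python3 - <<'E'
from meas import *
import pickle
ci=pickle.load(open("pics/w1.pkl","rb")); img=cv2.imread("pics/w1.png")[:,:,::-1].copy(); H=prep(img)
def show(n,*a,**k):
    r=blob(H,*a,ci=ci,**k); print(n,r[1:]); return r[0]
show("slab",(260,180,298,250),(0,0,105),(180,50,185),z=.143)
show("slab",(260,180,298,250),(0,0,95),(180,60,190),z=.143,k=3)
# can inner dark disc
P=show("canhole",(258,30,300,72),(0,0,50),(180,80,140),z=.141)
P=show("can ring",(245,20,312,80),(0,0,172),(180,60,255),z=.141,k=3); print(cv2.minEnclosingCircle(P.astype(np.float32)))
print(tool())
E
```

```text
slab ((527.6, -113.7), (29.0, 63.9), 9.7, array([280.4, 218.1]))
slab ((532.9, -113.5), (32.8, 66.3), 2.2, array([281.3, 218.5]))
canhole ((503.9, 58.7), (28.1, 27.6), 6.6, array([277.9,  51.5]))
can ring ((503.2, 59.9), (65.6, 54.8), 6.6, array([278.1,  41.9]))
((502.0550231933594, 68.738037109375), 37.448822021484375)
(1.45, array([ 0.4988, -0.0817,  0.2809]), array([-9.002e+01,  8.000e-02,  6.630e+00]), array([ 0.6, -0.6,  0.6]), 0.0939)
```

```bash
python3 -m creep '[{"slide":[25,40,-35],"roll":-3,"grip":0.3},{"slide":[25,80,-35],"roll":-3,"grip":0.3},{"slide":[25,110,-35],"roll":-3,"grip":0.3},{"slide":[25,140,-35],"roll":-3,"grip":0.3},{"slide":[25,165,-35],"roll":-3,"grip":0.3},{"slide":[25,185,-35],"roll":-3,"grip":0.3},{"slide":[25,200,-35],"roll":-3,"grip":0.3},{"slide":[25,202,-35],"roll":-3,"grip":0.3},{"slide":[25,202,-35],"roll":-3,"grip":0.3}]'
python3 - <<'E'
from h import *
print(tool()); save("w2.png",snapshot("wrist"))
E
```

```text
time: 2.2
tool_pos: [0.5266, -0.114, 0.0782]
ee_rot: [-1.57, 0.003, 0.166]
wrist_force: [-0.4, -0.2, 0.5]
width: 0.0658
(2.2, array([ 0.5266, -0.114 ,  0.0782]), array([-89.94,   0.17,   9.53]), array([-0.4, -0.2,  0.5]), 0.0658)
```

View pics/w2.png

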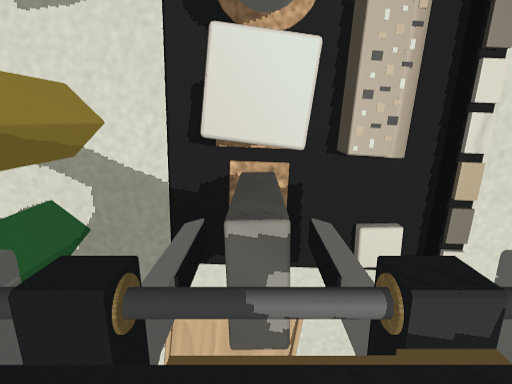

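The slab (258,265) sits between the fingers, so I'll close on it.

```bash
python3 -m creep '[{"slide":[0,0,0],"roll":0,"grip":1},{"slide":[0,0,0],"roll":0,"grip":1},{"slide":[0,0,0],"roll":0,"grip":1},{"slide":[0,0,0],"roll":0,"grip":1},{"slide":[0,0,0],"roll":0,"grip":1},{"slide":[0,0,0],"roll":0,"grip":1},{"slide":[0,0,0],"roll":0,"grip":1},{"slide":[0,0,0],"roll":0,"grip":1}]'
```

```text
time: 2.92
tool_pos: [0.5281, -0.1127, 0.0797]
ee_rot: [-1.571, 0.001, 0.169]
wrist_force: [-1.5, 0.3, 3.1]
width: 0.0279
```

```bash
python3 -m creep '[{"slide":[0,-15,0],"roll":0,"grip":1},{"slide":[0,-45,0],"roll":0,"grip":1},{"slide":[0,-80,0],"roll":0,"grip":1},{"slide":[0,-115,0],"roll":0,"grip":1},{"slide":[0,-140,0],"roll":0,"grip":1},{"slide":[0,-152,0],"roll":0,"grip":1},{"slide":[5,-155,15],"roll":1,"grip":1},{"slide":[16,-155,44],"roll":2,"grip":1},{"slide":[30,-155,81],"roll":2.6,"grip":1},{"slide":[44,-155,119],"roll":2.6,"grip":1},{"slide":[58,-155,157],"roll":2.6,"grip":1},{"slide":[72,-155,194],"roll":2.6,"grip":1},{"slide":[86,-155,232],"roll":2.6,"grip":1},{"slide":[100,-155,270],"roll":2.6,"grip":1},{"slide":[114,-155,308],"roll":2.6,"grip":1},{"slide":[128,-155,346],"roll":2.6,"grip":1},{"slide":[140,-155,378],"roll":2.6,"grip":1},{"slide":[149,-155,402],"roll":2.6,"grip":1},{"slide":[155,-155,418],"roll":2.6,"grip":1},{"slide":[155,-155,418],"roll":2.6,"grip":1}]'
python3 - <<'E'
from h import *
print(tool()); save("t2.png",snapshot("top"))
E
```

```text
time: 4.58
tool_pos: [0.6095, 0.3297, 0.2292]
ee_rot: [-1.57, 0.006, 0.129]
wrist_force: [-0.3, 0.7, -6.3]
width: 0.0281
(4.5833, array([0.6095, 0.3297, 0.2292]), array([-89.97,   0.37,   7.38]), array([-0.3,  0.7, -6.3]), 0.0281)
```

View pics/t2.png

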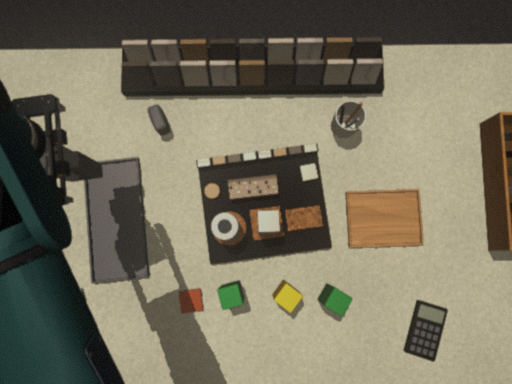

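Slab carried (out of top view behind the arm); now lowering.

```bash
python3 -m creep '[{"slide":[0,30,0],"roll":0,"grip":1},{"slide":[0,65,0],"roll":0,"grip":1},{"slide":[0,100,0],"roll":0,"grip":1},{"slide":[0,130,0],"roll":0,"grip":1},{"slide":[0,150,0],"roll":0,"grip":1},{"slide":[0,162,0],"roll":0,"grip":1},{"slide":[0,168,0],"roll":0,"grip":1},{"slide":[0,171,0],"roll":0,"grip":1},{"slide":[0,172,0],"roll":0,"grip":1},{"slide":[0,172,0],"roll":0,"grip":1}]'
python3 - <<'E'
from h import *
print(tool()); save("s3.png",crop(snapshot("side"),60,200,340,384,2))
E
```

```text
time: 5.47
tool_pos: [0.6119, 0.3256, 0.0643]
ee_rot: [-1.57, -0.003, 0.123]
wrist_force: [0.9, -0.4, -4.9]
width: 0.0277
(5.4667, array([0.6119, 0.3256, 0.0643]), array([-89.95,  -0.18,   7.07]), array([ 0.9, -0.4, -4.9]), 0.0277)
```

View pics/s3.png

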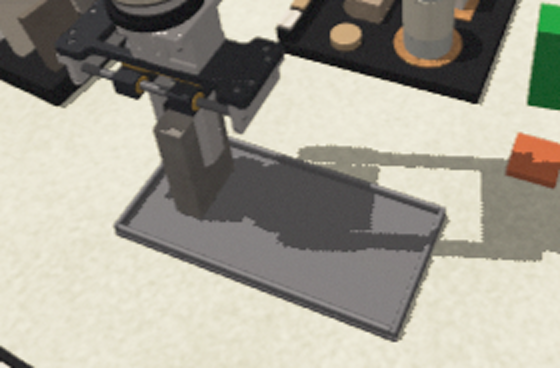

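```bash
python3 -m creep '[{"slide":[0,1,0],"roll":0,"grip":1},{"slide":[0,2,0],"roll":0,"grip":1},{"slide":[0,2,0],"roll":0,"grip":1},{"slide":[0,2,0],"roll":0,"grip":1}]'
```

```text
time: 5.85
tool_pos: [0.6116, 0.3258, 0.0618]
ee_rot: [-1.57, -0.003, 0.124]
wrist_force: [0.7, 0.9, -2.5]
width: 0.0277
```

```bash
python3 -m creep '[{"slide":[0,0,0],"roll":0,"grip":0.4},{"slide":[0,0,0],"roll":0,"grip":0.4},{"slide":[0,0,0],"roll":0,"grip":0.4},{"slide":[0,0,0],"roll":0,"grip":0.4},{"slide":[0,-20,0],"roll":0,"grip":0.4},{"slide":[0,-60,0],"roll":0,"grip":0.4},{"slide":[0,-100,0],"roll":0,"grip":0.4},{"slide":[0,-135,0],"roll":0,"grip":0.3},{"slide":[-10,-150,-24],"roll":1,"grip":0.3},{"slide":[-25,-150,-61],"roll":2,"grip":0.3},{"slide":[-40,-150,-98],"roll":3,"grip":0.3},{"slide":[-55,-150,-135],"roll":4,"grip":0.3},{"slide":[-70,-150,-172],"roll":5,"grip":0.3},{"slide":[-85,-150,-209],"roll":5,"grip":0.3},{"slide":[-100,-150,-246],"roll":5,"grip":0.3},{"slide":[-115,-150,-283],"roll":5,"grip":0.3},{"slide":[-130,-150,-318],"roll":5,"grip":0.3},{"slide":[-141,-150,-342],"roll":5,"grip":0.3},{"slide":[-141,-150,-342],"roll":5,"grip":0.3},{"slide":[-141,-150,-342],"roll":5,"grip":0.3}]'
python3 - <<'E'
from h import *
print(tool()); save("t3.png",snapshot("top")); save("w3.png",snapshot("wrist")); print(tool())
E
```

```text
time: 7.52
tool_pos: [0.5129, -0.0323, 0.2111]
ee_rot: [-1.571, -0.001, 0.033]
wrist_force: [-0.2, 1.1, 0.3]
width: 0.0657
(7.5167, array([ 0.5129, -0.0323,  0.2111]), array([-8.998e+01, -8.000e-02,  1.920e+00]), array([-0.2,  1.1,  0.3]), 0.0657)
(7.6167, array([ 0.5133, -0.0307,  0.2108]), array([-8.997e+01, -5.000e-02,  2.110e+00]), array([-0.9,  0.1,  0.3]), 0.0657)
```

View pics/t3.png

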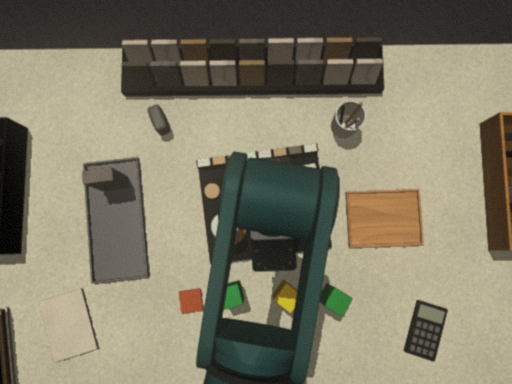

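View pics/w3.png

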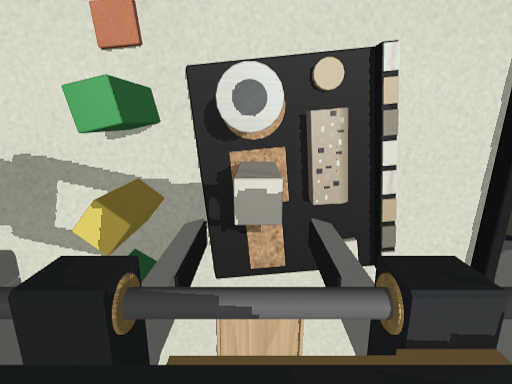

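The slab stands in the tray at (99,176) in the top view, and the hand is above the post at (258,195) in the wrist view. Lowering.

```bash
python3 -m creep '[{"slide":[1,35,0],"roll":0,"grip":0.3},{"slide":[1,70,0],"roll":0,"grip":0.3},{"slide":[1,100,0],"roll":0,"grip":0.3},{"slide":[1,122,0],"roll":0,"grip":0.3},{"slide":[1,132,0],"roll":0,"grip":0.3},{"slide":[1,134,0],"roll":0,"grip":0.3},{"slide":[1,134,0],"roll":0,"grip":0.3},{"slide":[1,134,0],"roll":0,"grip":1},{"slide":[1,134,0],"roll":0,"grip":1},{"slide":[1,134,0],"roll":0,"grip":1},{"slide":[1,134,0],"roll":0,"grip":1},{"slide":[1,134,0],"roll":0,"grip":1},{"slide":[1,134,0],"roll":0,"grip":1},{"slide":[1,134,0],"roll":0,"grip":1}]'
```

```text
time: 8.78
tool_pos: [0.5143, -0.0315, 0.078]
ee_rot: [-1.571, -0.001, 0.036]
wrist_force: [-4.0, 0.4, 4.8]
width: 0.0441
```

```bash
python3 -m creep '[{"slide":[0,-15,0],"roll":0,"grip":1},{"slide":[0,-45,0],"roll":0,"grip":1},{"slide":[0,-80,0],"roll":0,"grip":1},{"slide":[0,-115,0],"roll":0,"grip":1},{"slide":[0,-140,0],"roll":0,"grip":1},{"slide":[0,-152,0],"roll":0,"grip":1},{"slide":[1,-155,15],"roll":-1,"grip":1},{"slide":[3,-155,45],"roll":-2,"grip":1},{"slide":[6,-155,83],"roll":-3,"grip":1},{"slide":[8,-155,121],"roll":-4,"grip":1},{"slide":[11,-155,159],"roll":-5,"grip":1},{"slide":[14,-155,197],"roll":-5,"grip":1},{"slide":[16,-155,235],"roll":-5,"grip":1},{"slide":[19,-155,272],"roll":-5,"grip":1},{"slide":[21,-155,304],"roll":-5,"grip":1},{"slide":[23,-155,330],"roll":-5,"grip":1},{"slide":[24,-155,343],"roll":-5,"grip":1},{"slide":[24,-155,347],"roll":-5,"grip":1},{"slide":[24,-155,347],"roll":-5,"grip":1},{"slide":[24,-155,347],"roll":-5,"grip":1}]'
python3 - <<'E'
from h import *
print(tool()); save("w4.png",snapshot("wrist")); print(tool())
E
```

```text
time: 10.45
tool_pos: [0.5253, 0.3149, 0.2303]
ee_rot: [-1.573, 0.002, 0.122]
wrist_force: [0.5, 0.0, -5.4]
width: 0.0437
(10.45, array([0.5253, 0.3149, 0.2303]), array([-90.12,   0.11,   7.02]), array([ 0.5,  0. , -5.4]), 0.0437)
(10.5, array([0.5255, 0.3146, 0.2309]), array([-9.009e+01,  6.000e-02,  6.980e+00]), array([-0.1,  0.2, -6.9]), 0.0439)
```

View pics/w4.png

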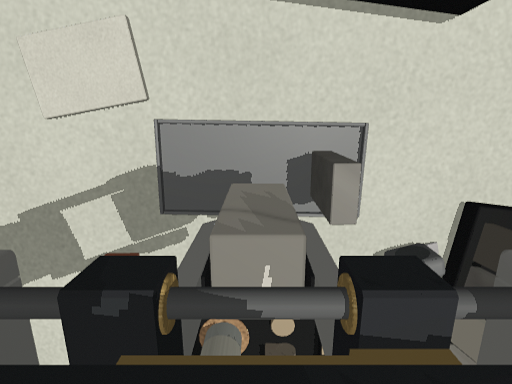

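The post is held upright (258,240) and the slab stands in the tray (340,187). Lowering and releasing.

```bash
python3 -m creep '[{"slide":[0,20,0],"roll":0,"grip":1},{"slide":[0,55,0],"roll":0,"grip":1},{"slide":[0,92,0],"roll":0,"grip":1},{"slide":[0,125,0],"roll":0,"grip":1},{"slide":[0,150,0],"roll":0,"grip":1},{"slide":[0,164,0],"roll":0,"grip":1},{"slide":[0,170,0],"roll":0,"grip":1},{"slide":[0,173,0],"roll":0,"grip":1},{"slide":[0,174,0],"roll":0,"grip":1},{"slide":[0,174,0],"roll":0,"grip":1},{"slide":[0,174,0],"roll":0,"grip":1}]'
```

```text
time: 11.42
tool_pos: [0.5262, 0.3152, 0.0598]
ee_rot: [-1.572, -0.002, 0.123]
wrist_force: [-4.0, -4.0, 4.7]
width: 0.0439
```

```bash
python3 -m creep '[{"slide":[0,0,0],"roll":0,"grip":0.35},{"slide":[0,0,0],"roll":0,"grip":0.35},{"slide":[0,0,0],"roll":0,"grip":0.35},{"slide":[0,0,0],"roll":0,"grip":0.35},{"slide":[0,-20,0],"roll":0,"grip":0.3},{"slide":[0,-60,0],"roll":0,"grip":0.3},{"slide":[0,-100,0],"roll":0,"grip":0.15},{"slide":[0,-135,0],"roll":0,"grip":0.15},{"slide":[-5,-150,-24],"roll":0,"grip":0.15},{"slide":[-13,-150,-61],"roll":0,"grip":0.15},{"slide":[-21,-150,-98],"roll":0,"grip":0.15},{"slide":[-29,-150,-135],"roll":0,"grip":0.15},{"slide":[-37,-150,-172],"roll":0,"grip":0.15},{"slide":[-45,-150,-209],"roll":0,"grip":0.15},{"slide":[-51,-150,-240],"roll":0,"grip":0.15},{"slide":[-54,-150,-253],"roll":0,"grip":0.15},{"slide":[-54,-150,-253],"roll":0,"grip":0.15},{"slide":[-54,-150,-253],"roll":0,"grip":0.15}]'
python3 - <<'E'
from h import *
print(tool()); save("w5.png",snapshot("wrist")); save("t5.png",snapshot("top")); print(tool())
E
```

```text
time: 12.92
tool_pos: [0.5034, 0.0585, 0.2077]
ee_rot: [-1.57, -0.001, 0.122]
wrist_force: [-0.6, 0.4, -0.7]
width: 0.0796
(12.9167, array([0.5034, 0.0585, 0.2077]), array([-8.996e+01, -8.000e-02,  7.000e+00]), array([-0.6,  0.4, -0.7]), 0.0796)
(13.0167, array([0.5033, 0.0597, 0.2075]), array([-8.997e+01, -3.000e-02,  7.150e+00]), array([ 0.2, -0.2,  0.4]), 0.08)
```

View pics/w5.png

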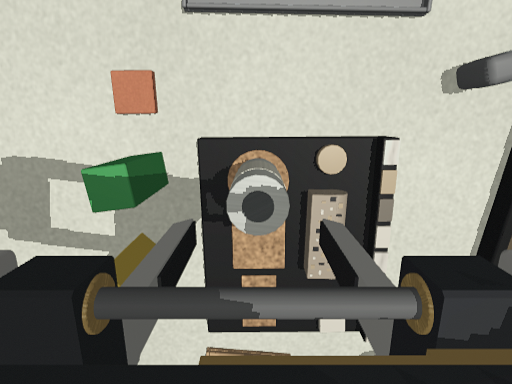

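View pics/t5.png

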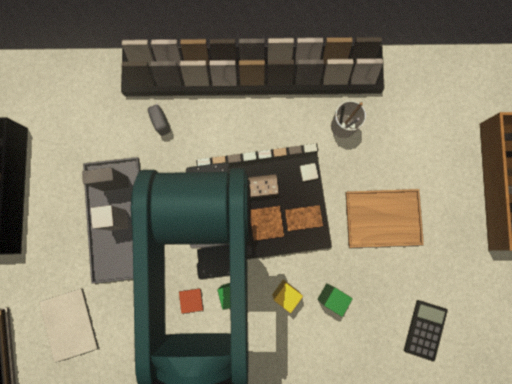

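Post (102,217) and slab (99,176) stand in the tray in the top view; the can is between the fingers at (258,205) in the wrist view.

```bash
python3 -m creep '[{"slide":[0,35,-2],"roll":0,"grip":0.15},{"slide":[0,70,-2],"roll":0,"grip":0.15},{"slide":[0,100,-2],"roll":0,"grip":0.15},{"slide":[0,118,-2],"roll":0,"grip":0.15},{"slide":[0,126,-2],"roll":0,"grip":0.15},{"slide":[0,128,-2],"roll":0,"grip":0.15},{"slide":[0,128,-2],"roll":0,"grip":0.15},{"slide":[0,128,-2],"roll":0,"grip":1},{"slide":[0,128,-2],"roll":0,"grip":1},{"slide":[0,128,-2],"roll":0,"grip":1},{"slide":[0,128,-2],"roll":0,"grip":1},{"slide":[0,128,-2],"roll":0,"grip":1},{"slide":[0,128,-2],"roll":0,"grip":1},{"slide":[0,128,-2],"roll":0,"grip":1}]'
```

```text
time: 14.18
tool_pos: [0.5039, 0.0566, 0.0807]
ee_rot: [-1.571, -0.002, 0.124]
wrist_force: [-1.3, 0.1, 5.7]
width: 0.0554
```

```bash
python3 -m creep '[{"slide":[0,-15,0],"roll":0,"grip":1},{"slide":[0,-45,0],"roll":0,"grip":1},{"slide":[0,-80,0],"roll":0,"grip":1},{"slide":[0,-115,0],"roll":0,"grip":1},{"slide":[0,-140,0],"roll":0,"grip":1},{"slide":[0,-152,0],"roll":0,"grip":1},{"slide":[-2,-155,15],"roll":0,"grip":1},{"slide":[-6,-155,45],"roll":0,"grip":1},{"slide":[-10,-155,83],"roll":0,"grip":1},{"slide":[-15,-155,121],"roll":0,"grip":1},{"slide":[-19,-155,159],"roll":0,"grip":1},{"slide":[-24,-155,195],"roll":0,"grip":1},{"slide":[-28,-155,225],"roll":0,"grip":1},{"slide":[-30,-155,246],"roll":0,"grip":1},{"slide":[-31,-155,256],"roll":0,"grip":1},{"slide":[-31,-155,256],"roll":0,"grip":1},{"slide":[-31,-155,256],"roll":0,"grip":1},{"slide":[-31,-155,256],"roll":0,"grip":1}]'
python3 - <<'E'
from h import *
print(tool()); save("w6.png",snapshot("wrist")); print(tool())
E
```

```text
time: 15.68
tool_pos: [0.4412, 0.3054, 0.2336]
ee_rot: [-1.572, 0.001, 0.122]
wrist_force: [-1.0, -0.3, -2.9]
width: 0.0556
(15.6833, array([0.4412, 0.3054, 0.2336]), array([-9.01e+01,  7.00e-02,  7.00e+00]), array([-1. , -0.3, -2.9]), 0.0556)
(15.7333, array([0.4414, 0.3053, 0.234 ]), array([-9.007e+01,  4.000e-02,  6.970e+00]), array([ 0.2,  0.1, -3.8]), 0.0557)
```

View pics/w6.png

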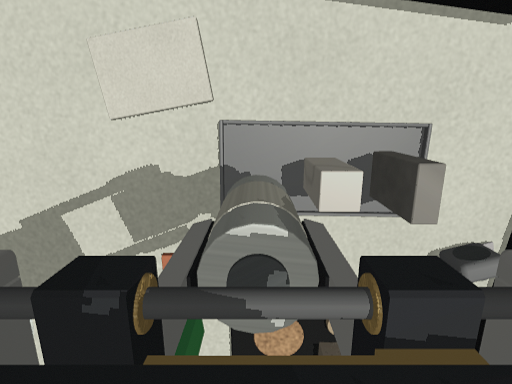

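The can is held upright at (255,255); post (333,185) and slab (408,187) are standing. Lowering.

```bash
python3 -m creep '[{"slide":[0,20,0],"roll":0,"grip":1},{"slide":[0,55,0],"roll":0,"grip":1},{"slide":[0,92,0],"roll":0,"grip":1},{"slide":[0,125,0],"roll":0,"grip":1},{"slide":[0,150,0],"roll":0,"grip":1},{"slide":[0,164,0],"roll":0,"grip":1},{"slide":[0,170,0],"roll":0,"grip":1},{"slide":[0,173,0],"roll":0,"grip":1},{"slide":[0,173,0],"roll":0,"grip":1},{"slide":[0,173,0],"roll":0,"grip":1},{"slide":[0,173,0],"roll":0,"grip":1}]'
```

```text
time: 16.65
tool_pos: [0.4422, 0.3063, 0.0626]
ee_rot: [-1.571, -0.003, 0.122]
wrist_force: [0.7, -1.9, -0.9]
width: 0.0558
```

```bash
python3 -m creep '[{"slide":[0,0,0],"roll":0,"grip":0.25},{"slide":[0,0,0],"roll":0,"grip":0.25},{"slide":[0,0,0],"roll":0,"grip":0.25},{"slide":[0,0,0],"roll":0,"grip":0.25},{"slide":[0,-20,0],"roll":0,"grip":0.25},{"slide":[0,-60,0],"roll":0,"grip":0.25},{"slide":[0,-100,0],"roll":0,"grip":0.25},{"slide":[0,-135,0],"roll":0,"grip":0.25},{"slide":[12,-150,-34],"roll":0.8,"grip":0.25},{"slide":[26,-150,-72],"roll":0.8,"grip":0.25},{"slide":[40,-150,-111],"roll":0.8,"grip":0.25},{"slide":[54,-150,-150],"roll":0.8,"grip":0.25},{"slide":[68,-150,-189],"roll":0.8,"grip":0.25},{"slide":[82,-150,-228],"roll":0.8,"grip":0.25},{"slide":[96,-150,-267],"roll":0.8,"grip":0.25},{"slide":[109,-150,-304],"roll":0.8,"grip":0.25},{"slide":[115,-150,-322],"roll":0.8,"grip":0.25},{"slide":[115,-150,-322],"roll":0.8,"grip":0.25},{"slide":[115,-150,-322],"roll":0.8,"grip":0.25}]'
python3 - <<'E'
from h import *
import pickle
print(tool()); save("w7.png",snapshot("wrist")); save("s7.png",snapshot("side")); 
ci=camera_info("wrist"); pickle.dump(ci,open("pics/w8.pkl","wb")); save("w8.png",snapshot("wrist"));save("t8.png",snapshot("top")); print(tool())
E
```

```text
time: 18.23
tool_pos: [0.5949, 0.0007, 0.2111]
ee_rot: [-1.57, 0.001, 0.108]
wrist_force: [-0.5, 1.1, 1.4]
width: 0.0706
(18.2333, array([0.5949, 0.0007, 0.2111]), array([-8.996e+01,  4.000e-02,  6.170e+00]), array([-0.5,  1.1,  1.4]), 0.0706)
(18.4333, array([0.5944, 0.003 , 0.2118]), array([-8.999e+01, -2.000e-02,  6.400e+00]), array([ 0.4,  0. , -0.2]), 0.0704)
```

View pics/w8.png

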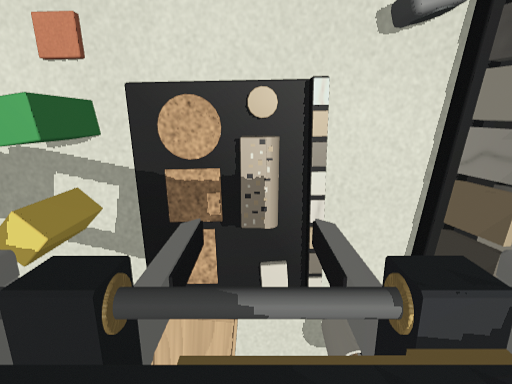

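View pics/s7.png

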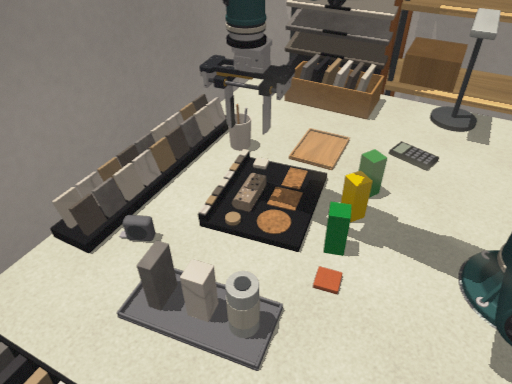

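View pics/t8.png

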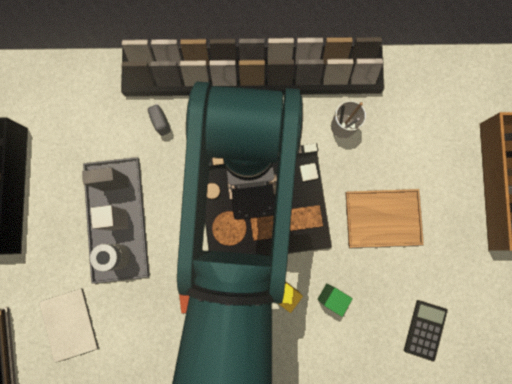

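All three pieces stand in the grey tray (side view 156,276 / 199,291 / 242,303), and the edge sample is untouched. Next I'll measure the bar and the uncovered pads.

```bash
python3 - <<'E'
from meas import *
import pickle
ci=pickle.load(open("pics/w8.pkl","rb")); img=cv2.imread("pics/w8.png")[:,:,::-1].copy(); H=prep(img)
def show(n,*a,**k):
    r=blob(H,*a,ci=ci,**k); print(n,r[1:]); return r[0]
show("bar",(230,125,290,240),(0,0,75),(180,255,255),z=.05,k=15)
show("padsq",(155,164,232,228),(3,80,40),(25,255,255),z=.023,k=9)
P=show("padrd",(145,85,232,164),(3,80,40),(25,255,255),z=.023,k=9); print(cv2.minEnclosingCircle(P.astype(np.float32)))
for v in (150,200): print("step inner edge candidates", plane(ci,305,v,.04),plane(ci,305,v,.02))
print("bar right edge",plane(ci,279,180,.05))
save("w8c.png",crop(img,140,70,340,300,3))
E
```

```text
bar ((596.9, 1.5), (45.3, 112.3), 6.1, array([259.3, 180.9]))
padsq ((515.5, -28.6), (71.0, 71.6), 7.3, array([193.9, 194.5]))
padrd ((504.6, 56.6), (77.8, 78.6), 4.5, array([188.7, 126.4]))
((504.7181091308594, 56.74739074707031), 39.5291748046875)
step inner edge candidates [0.64685701 0.04598931] [0.65027888 0.04440077]
step inner edge candidates [ 0.65589845 -0.01488287] [ 0.65983334 -0.0199254 ]
bar right edge [0.61976447 0.00857529]
```

View pics/w8c.png

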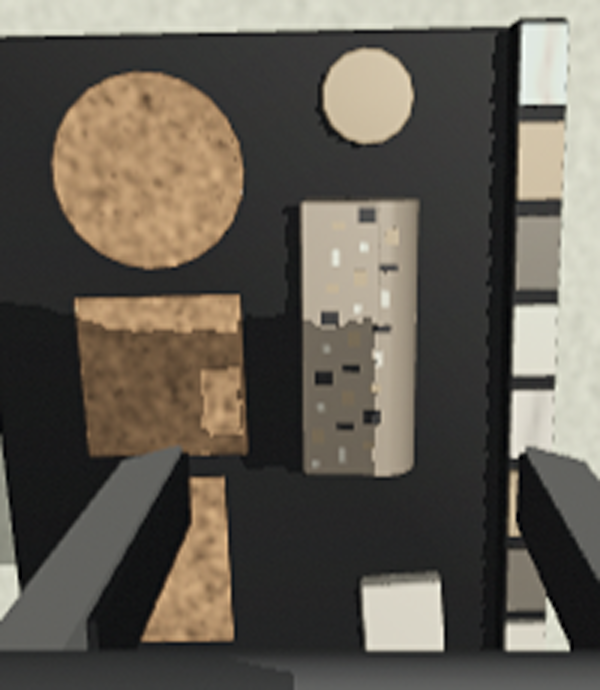

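```bash
python3 -m creep '[{"slide":[2,35,-2],"roll":0.2,"grip":0.33},{"slide":[2,72,-2],"roll":0.2,"grip":0.33},{"slide":[2,108,-2],"roll":0.2,"grip":0.33},{"slide":[2,135,-2],"roll":0.2,"grip":0.33},{"slide":[2,155,-2],"roll":0.2,"grip":0.33},{"slide":[2,170,-2],"roll":0.2,"grip":0.33},{"slide":[2,178,-2],"roll":0.2,"grip":0.33},{"slide":[2,182,-2],"roll":0.2,"grip":0.33},{"slide":[2,182,-2],"roll":0.2,"grip":0.33}]'
python3 - <<'E'
from h import *
print(tool()); save("w9.png",snapshot("wrist")); print(tool())
E
```

```text
time: 19.18
tool_pos: [0.5966, 0.0005, 0.0292]
ee_rot: [-1.571, 0.001, 0.107]
wrist_force: [-0.8, -0.5, -0.0]
width: 0.0629
(19.1833, array([5.966e-01, 5.000e-04, 2.920e-02]), array([-8.999e+01,  4.000e-02,  6.150e+00]), array([-0.8, -0.5, -0. ]), 0.0629)
(19.2333, array([5.974e-01, 2.000e-04, 3.030e-02]), array([-9.002e+01, -7.000e-02,  6.140e+00]), array([-0.7,  0. , -0. ]), 0.0633)
```

View pics/w9.png

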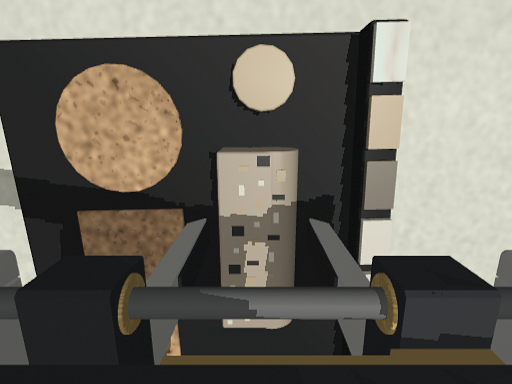

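The fingers straddle the bar at (257,240). I'll lower another 7 mm and close.

```bash
python3 -m creep '[{"slide":[0,4,0],"roll":0,"grip":0.33},{"slide":[0,7,0],"roll":0,"grip":0.33},{"slide":[0,7,0],"roll":0,"grip":0.33},{"slide":[0,7,0],"roll":0,"grip":1},{"slide":[0,7,0],"roll":0,"grip":1},{"slide":[0,7,0],"roll":0,"grip":1},{"slide":[0,7,0],"roll":0,"grip":1},{"slide":[0,7,0],"roll":0,"grip":1},{"slide":[0,7,0],"roll":0,"grip":1},{"slide":[0,7,0],"roll":0,"grip":1}]'
```

```text
time: 20.07
tool_pos: [0.5972, -0.0004, 0.0228]
ee_rot: [-1.571, -0.001, 0.106]
wrist_force: [-0.1, 0.3, 0.8]
width: 0.0456
```

```bash
python3 -m creep '[{"slide":[0,-12,0],"roll":0,"grip":1},{"slide":[0,-40,0],"roll":0,"grip":1},{"slide":[0,-75,0],"roll":0,"grip":1},{"slide":[0,-95,0],"roll":0,"grip":1},{"slide":[-4,-100,-12],"roll":1,"grip":1},{"slide":[-14,-100,-40],"roll":2,"grip":1},{"slide":[-26,-100,-74],"roll":3,"grip":1},{"slide":[-38,-100,-108],"roll":4,"grip":1},{"slide":[-50,-100,-142],"roll":4.5,"grip":1},{"slide":[-62,-100,-176],"roll":4.5,"grip":1},{"slide":[-74,-100,-210],"roll":4.5,"grip":1},{"slide":[-86,-100,-244],"roll":4.5,"grip":1},{"slide":[-96,-100,-273],"roll":4.5,"grip":1},{"slide":[-102,-100,-289],"roll":4.5,"grip":1},{"slide":[-103,-100,-293],"roll":4.5,"grip":1},{"slide":[-103,-100,-293],"roll":4.5,"grip":1},{"slide":[-103,-100,-293],"roll":4.5,"grip":1}]'
python3 - <<'E'
from h import *
import pickle
print(tool());  save("s10.png",snapshot("side")); pickle.dump(camera_info("wrist"),open("pics/w10.pkl","wb")); save("w10.png",snapshot("wrist")); print(tool())
E
```

```text
time: 21.48
tool_pos: [0.5249, -0.3018, 0.1212]
ee_rot: [-1.568, 0.002, 0.027]
wrist_force: [-0.9, 0.9, -3.2]
width: 0.0456
(21.4833, array([ 0.5249, -0.3018,  0.1212]), array([-89.87,   0.1 ,   1.55]), array([-0.9,  0.9, -3.2]), 0.0456)
(21.5833, array([ 0.5256, -0.3011,  0.1219]), array([-8.993e+01,  4.000e-02,  1.660e+00]), array([-0. ,  0.2, -3.9]), 0.0455)
```

View pics/w10.png

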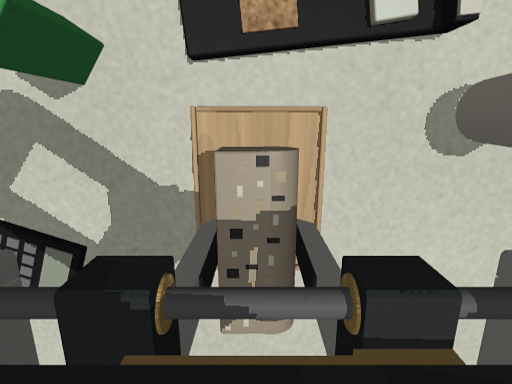

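View pics/s10.png

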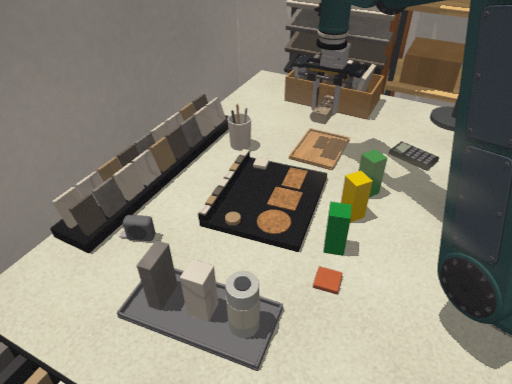

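The bar is held level over the client tray (wrist 258,240; tray far edge 192–327 at row 107). Quick check of the tray's edges from this view.

```bash
python3 - <<'E'
from h import *
import pickle
ci=pickle.load(open("pics/w10.pkl","rb"))
for u,v in [(191.5,106.5),(327,106.5),(194,215),(322.5,215)]: print(plane(ci,u,v,.012).round(4))
for u,v in [(216,151),(298,150)]: print("bar end at z .15",plane(ci,u,v,.149).round(4))
E
```

```text
[ 0.4608 -0.2183]
[ 0.5888 -0.215 ]
[ 0.4604 -0.3259]
[ 0.593  -0.3225]
bar end at z .15 [ 0.5024 -0.2454]
bar end at z .15 [ 0.5448 -0.2438]
```

```bash
python3 -m creep '[{"slide":[1,20,-2],"roll":0,"grip":1},{"slide":[1,50,-2],"roll":0,"grip":1},{"slide":[1,78,-2],"roll":0,"grip":1},{"slide":[1,97,-2],"roll":0,"grip":1},{"slide":[1,107,-2],"roll":0,"grip":1},{"slide":[1,111,-2],"roll":0,"grip":1},{"slide":[1,113,-2],"roll":0,"grip":1},{"slide":[1,113,-2],"roll":0,"grip":1},{"slide":[1,113,-2],"roll":0,"grip":1}]'
```

```text
time: 22.33
tool_pos: [0.5279, -0.3051, 0.0115]
ee_rot: [-1.573, -0.003, 0.028]
wrist_force: [0.6, -0.4, -3.7]
width: 0.0455
```

```bash
python3 -m creep '[{"slide":[-1,2,2],"roll":0,"grip":1},{"slide":[-1,3,2],"roll":0,"grip":1},{"slide":[-1,3,2],"roll":0,"grip":1},{"slide":[-1,3,2],"roll":0,"grip":1},{"slide":[-1,3,2],"roll":0,"grip":1}]'
```

```text
time: 22.75
tool_pos: [0.5263, -0.3028, 0.0078]
ee_rot: [-1.572, -0.002, 0.028]
wrist_force: [-0.5, 0.9, 1.4]
width: 0.0455
```

```bash
python3 -m creep '[{"slide":[0,0,0],"roll":0,"grip":0.33},{"slide":[0,0,0],"roll":0,"grip":0.33},{"slide":[0,0,0],"roll":0,"grip":0.33},{"slide":[0,-15,0],"roll":0,"grip":0.33},{"slide":[0,-50,0],"roll":0,"grip":0.15},{"slide":[0,-90,0],"roll":0,"grip":0.15},{"slide":[0,-130,0],"roll":0,"grip":0.15},{"slide":[0,-170,0],"roll":0,"grip":0.15},{"slide":[0,-200,0],"roll":0,"grip":0.15},{"slide":[-5,-210,35],"roll":-5.4,"grip":0.15},{"slide":[-10,-210,76],"roll":-5.4,"grip":0.15},{"slide":[-14,-210,117],"roll":-5.4,"grip":0.15},{"slide":[-18,-210,158],"roll":-5.4,"grip":0.15},{"slide":[-23,-210,199],"roll":-5.4,"grip":0.15},{"slide":[-27,-210,240],"roll":-5.4,"grip":0.15},{"slide":[-32,-210,281],"roll":-5.4,"grip":0.15},{"slide":[-36,-210,322],"roll":-5.4,"grip":0.15},{"slide":[-40,-210,363],"roll":-5.4,"grip":0.15},{"slide":[-45,-210,404],"roll":-5.4,"grip":0.15},{"slide":[-49,-210,445],"roll":-5.4,"grip":0.15}]'
python3 - <<'E'
from h import *
print(tool());  save("t11.png",snapshot("top"));  save("s11.png",snapshot("side")); print(tool())
E
```

```text
time: 24.42
tool_pos: [0.4636, 0.1427, 0.2167]
ee_rot: [-1.571, -0.001, 0.122]
wrist_force: [1.2, 0.7, -0.1]
width: 0.0799
(24.4167, array([0.4636, 0.1427, 0.2167]), array([-9.001e+01, -6.000e-02,  6.970e+00]), array([ 1.2,  0.7, -0.1]), 0.0799)
(24.5167, array([0.463 , 0.1461, 0.2166]), array([-8.987e+01, -2.000e-02,  7.480e+00]), array([ 0.6, -1. ,  0.3]), 0.0798)
```

View pics/t11.png

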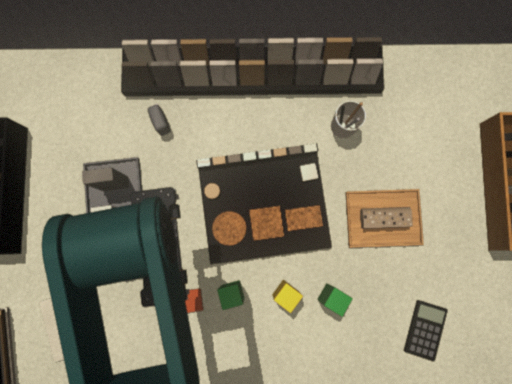

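```bash
python3 - <<'E'
from meas import *
ci=camera_info("top"); img=cv2.imread("pics/t11.png")[:,:,::-1].copy(); H=prep(img)
for n,b,lo,hi,z,k in [("ctray",(335,180,435,260),(5,60,60),(18,255,255),.012,21),("bar",(355,195,415,240),(0,0,60),(180,105,255),.035,15),("ob",(282,200,328,240),(3,100,40),(25,255,255),.023,5)]:
    print(n,blob(H,b,lo,hi,ci,z,k)[1:])
save("t11c.png",crop(img,275,170,435,260,4))
E
```

```text
ctray ((526.1, -301.0), (131.0, 171.8), 1.6, array([384. , 218.2]))
bar ((525.1, -299.5), (44.3, 114.6), 1.6, array([386. , 217.5]))
ob ((527.2, -114.9), (53.0, 84.9), 7.6, array([303.2, 217.6]))
```

View pics/t11c.png

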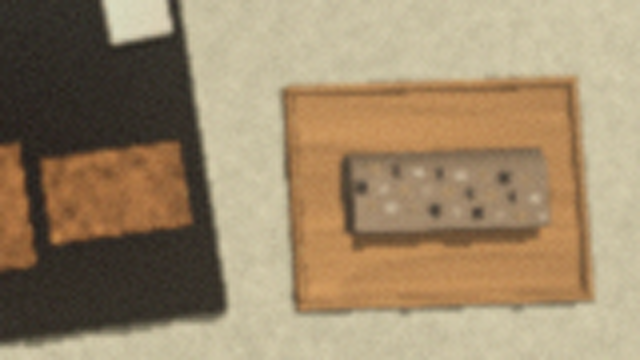

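The bar lies centred (386,217) and lengthwise in the client tray, within about 1.5 mm and aligned. Next, a pad measurement with all pads bare.

```bash
python3 - <<'E'
from meas import *
ci=camera_info("top"); img=cv2.imread("pics/t11.png")[:,:,::-1].copy(); H=prep(img)
for n,b in [("ob",(282,200,328,240)),("sq",(246,200,286,245)),("rd",(208,205,248,250))]:
    for vlo in (60,75):
        r=blob(H,b,(3,100,vlo),(25,255,255),ci,.023,7); M=cv2.moments(r[0].astype(np.float32)); print(n,r[1:4],(M["m10"]/M["m00"],M["m01"]/M["m00"]))
E
```

```text
ob ((527.3, -115.0), (52.7, 84.8), 7.7) (527.1507696423018, -115.00098262046625)
ob ((527.3, -115.2), (51.9, 83.9), 7.6) (527.1015870045176, -115.29305160516884)
sq ((516.1, -30.2), (74.8, 74.7), 7.2) (516.1168815282277, -29.95084578829747)
sq ((516.0, -30.2), (73.4, 73.3), 7.3) (516.0865300206449, -29.99350799873919)
rd ((505.3, 55.2), (80.3, 80.1), 89.6) (504.96338923558517, 54.87283776916069)
rd ((505.0, 55.2), (79.2, 79.5), 89.6) (504.92665756470865, 55.14255505731195)
```

```bash
python3 -m creep '[{"slide":[-9,0,82],"roll":0,"grip":0.15},{"slide":[-18,0,164],"roll":0,"grip":0.15},{"slide":[-1,0,164],"roll":0,"grip":0.15},{"slide":[-1,0,164],"roll":0,"grip":0.15},{"slide":[-1,0,164],"roll":0,"grip":0.15},{"slide":[-1,0,164],"roll":0,"grip":0.15}]'
python3 - <<'E'
from h import *
import pickle
print(tool());  snapshot("top"); print(tool()); pickle.dump(camera_info("wrist"),open("pics/w12.pkl","wb")); save("w12.png",snapshot("wrist")); print(tool())
E
```

```text
time: 25.02
tool_pos: [0.4432, 0.3042, 0.2158]
ee_rot: [-1.572, 0.001, 0.125]
wrist_force: [-0.3, -0.2, 0.0]
width: 0.0802
(25.0167, array([0.4432, 0.3042, 0.2158]), array([-9.008e+01,  5.000e-02,  7.140e+00]), array([-0.3, -0.2,  0. ]), 0.0802)
(25.0667, array([0.4436, 0.303 , 0.216 ]), array([-9.008e+01,  3.000e-02,  7.020e+00]), array([-0.7,  0.3,  0. ]), 0.0803)
(25.1167, array([0.4437, 0.3023, 0.2162]), array([-9.008e+01,  2.000e-02,  6.930e+00]), array([-1. , -0.3,  0.3]), 0.0797)
```

View pics/w12.png

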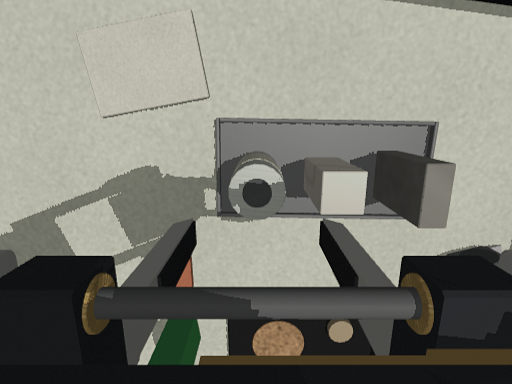

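```bash
python3 - <<'E'
from meas import *
import pickle
ci=pickle.load(open("pics/w12.pkl","rb")); img=cv2.imread("pics/w12.png")[:,:,::-1].copy(); H=prep(img)
def show(n,*a,**k):
    r=blob(H,*a,ci=ci,**k); print(n,r[1:]); return r[0]
show("canhole",(238,175,278,212),(0,0,0),(180,255,110),z=.123)
show("post",(312,165,370,220),(0,0,165),(180,60,255),z=.117)
show("slab",(380,155,460,230),(0,0,105),(180,50,185),z=.125)
save("w12c.png",crop(img,205,110,465,240,3))
E
```

```text
canhole ((443.6, 305.0), (38.5, 32.4), 6.9, array([257.7, 196. ]))
post ((526.8, 315.9), (42.7, 42.5), 6.9, array([343.4, 192.3]))
slab ((616.0, 327.4), (33.9, 70.4), 6.5, array([441.5, 190.4]))
```

View pics/w12c.png

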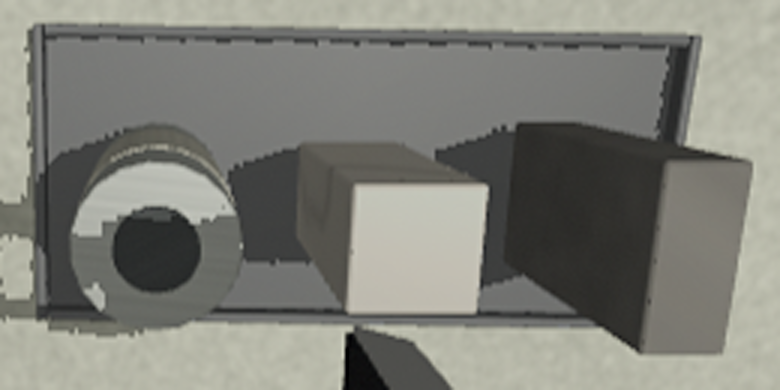

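```bash
python3 - <<'E'
from h import *
import pickle
ci=pickle.load(open("pics/w12.pkl","rb"))
f=lambda u,v,z:plane(ci,205+(u+.5)/3-.5,110+(v+.5)/3-.5,z).round(4)
print(f(157,250,.123), [f(u,v,.125) for u,v in [(668,160),(750,163),(722,353),(640,352)]], np.mean([f(u,v,.125) for u,v in [(668,160),(750,163),(722,353),(640,352)]],0))
print(tool())
E
```

```text
[0.4428 0.3071] [array([0.5959, 0.3549]), array([0.6213, 0.357 ]), array([0.6298, 0.2953]), array([0.6032, 0.2925])] [0.61255  0.324925]
(25.1167, array([0.4437, 0.3023, 0.2162]), array([-9.008e+01,  2.000e-02,  6.930e+00]), array([-1. , -0.3,  0.3]), 0.0797)
```

```bash
python3 -m creep '[{"slide":[0,30,5],"roll":0,"grip":0.15},{"slide":[0,70,5],"roll":0,"grip":0.25},{"slide":[0,105,5],"roll":0,"grip":0.25},{"slide":[0,130,5],"roll":0,"grip":0.25},{"slide":[0,147,5],"roll":0,"grip":0.25},{"slide":[0,153,5],"roll":0,"grip":0.25},{"slide":[0,154,5],"roll":0,"grip":0.25},{"slide":[0,154,5],"roll":0,"grip":0.25},{"slide":[0,154,5],"roll":0,"grip":1},{"slide":[0,154,5],"roll":0,"grip":1},{"slide":[0,154,5],"roll":0,"grip":1},{"slide":[0,154,5],"roll":0,"grip":1},{"slide":[0,154,5],"roll":0,"grip":1},{"slide":[0,154,5],"roll":0,"grip":1},{"slide":[0,154,5],"roll":0,"grip":1}]'
```

```text
time: 26.37
tool_pos: [0.4429, 0.3089, 0.0642]
ee_rot: [-1.57, -0.001, 0.122]
wrist_force: [-3.3, -1.9, 5.8]
width: 0.0558
```

```bash
python3 -m creep '[{"slide":[0,-15,0],"roll":0,"grip":1},{"slide":[0,-45,0],"roll":0,"grip":1},{"slide":[0,-80,0],"roll":0,"grip":1},{"slide":[0,-110,0],"roll":0,"grip":1},{"slide":[0,-120,0],"roll":0,"grip":1},{"slide":[2,-120,-15],"roll":0,"grip":1},{"slide":[5,-120,-45],"roll":0,"grip":1},{"slide":[10,-120,-83],"roll":0,"grip":1},{"slide":[15,-120,-121],"roll":0,"grip":1},{"slide":[19,-120,-159],"roll":0,"grip":1},{"slide":[24,-120,-195],"roll":0,"grip":1},{"slide":[27,-120,-226],"roll":0,"grip":1},{"slide":[30,-120,-248],"roll":0,"grip":1},{"slide":[31,-120,-257],"roll":0,"grip":1},{"slide":[31,-120,-257],"roll":0,"grip":1},{"slide":[31,-100,-257],"roll":0,"grip":1},{"slide":[31,-75,-257],"roll":0,"grip":1},{"slide":[31,-50,-257],"roll":0,"grip":1},{"slide":[31,-50,-257],"roll":0,"grip":1},{"slide":[31,-50,-257],"roll":0,"grip":1}]'
python3 - <<'E'
from h import *
import pickle
snapshot("top"); snapshot("top");print(tool()); pickle.dump(camera_info("wrist"),open("pics/w13.pkl","wb")); save("w13.png",snapshot("wrist")); print(tool()); save("s13.png",snapshot("side"))
E
```

```text
time: 28.03
tool_pos: [0.5029, 0.0585, 0.1104]
ee_rot: [-1.57, 0.005, 0.124]
wrist_force: [-0.7, -0.4, -4.0]
width: 0.0557
(28.1333, array([0.5056, 0.0582, 0.1138]), array([-90.  ,  -0.13,   7.06]), array([ 0.1, -0.1, -3.3]), 0.0555)
(28.1833, array([0.506 , 0.0579, 0.1145]), array([-90.01,  -0.2 ,   7.04]), array([-0.4,  1. , -3. ]), 0.0558)
```

View pics/w13.png

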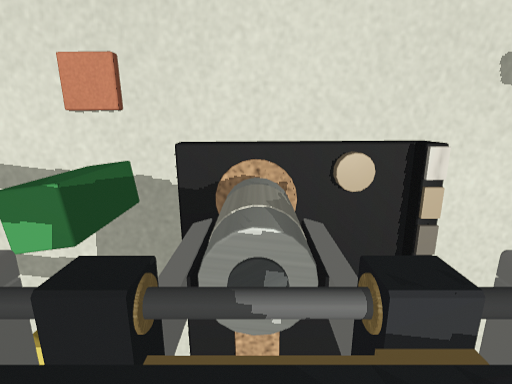

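View pics/s13.png

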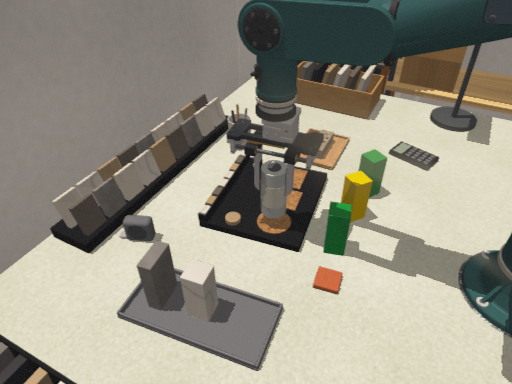

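The can hangs upright above the round pad (wrist 258,240; side 273,190). Lowering slowly.

```bash
python3 -m creep '[{"slide":[0,10,0],"roll":0,"grip":1},{"slide":[0,20,0],"roll":0,"grip":1},{"slide":[0,26,0],"roll":0,"grip":1},{"slide":[0,29,0],"roll":0,"grip":1},{"slide":[0,29,0],"roll":0,"grip":1},{"slide":[0,29,0],"roll":0,"grip":1},{"slide":[0,29,0],"roll":0,"grip":1},{"slide":[0,29,0],"roll":0,"grip":1}]'
```

```text
time: 28.9
tool_pos: [0.5049, 0.0571, 0.0834]
ee_rot: [-1.571, -0.0, 0.122]
wrist_force: [-0.1, 0.3, -4.0]
width: 0.056
```

```bash
python3 -m creep '[{"slide":[0,1,1],"roll":0,"grip":1},{"slide":[0,2,1],"roll":0,"grip":1},{"slide":[0,2,1],"roll":0,"grip":1},{"slide":[0,2,1],"roll":0,"grip":1}]'
```

```text
time: 29.23
tool_pos: [0.5049, 0.0583, 0.0821]
ee_rot: [-1.571, -0.001, 0.122]
wrist_force: [-1.2, 0.4, 0.6]
width: 0.0556
```

```bash
python3 -m creep '[{"slide":[0,0,0],"roll":0,"grip":0.25},{"slide":[0,0,0],"roll":0,"grip":0.25},{"slide":[0,0,0],"roll":0,"grip":0.25},{"slide":[0,0,0],"roll":0,"grip":0.25},{"slide":[0,-20,0],"roll":0,"grip":0.25},{"slide":[0,-60,0],"roll":0,"grip":0.25},{"slide":[0,-100,0],"roll":0,"grip":0.25},{"slide":[0,-130,0],"roll":0,"grip":0.3},{"slide":[5,-135,25],"roll":0,"grip":0.3},{"slide":[13,-135,62],"roll":0,"grip":0.3},{"slide":[21,-135,100],"roll":0,"grip":0.3},{"slide":[28,-135,137],"roll":0,"grip":0.3},{"slide":[36,-135,174],"roll":0,"grip":0.3},{"slide":[44,-135,211],"roll":0,"grip":0.3},{"slide":[50,-135,242],"roll":0,"grip":0.3},{"slide":[52,-135,252],"roll":0,"grip":0.3},{"slide":[52,-135,252],"roll":0,"grip":0.3},{"slide":[52,-135,252],"roll":0,"grip":0.3}]'
python3 - <<'E'
from meas import *
t=snapshot("top"); save("t14.png",t); snapshot("side"); print(tool()); import pickle
pickle.dump(camera_info("wrist"),open("pics/w14.pkl","wb")); save("w14.png",snapshot("wrist"))
ci=camera_info("top"); H=prep(t)
r=blob(H,(205,205,241,245),(0,0,120),(180,70,255),ci,.141); print("can",r[1:])
P,*o=blob(H,(205,200,250,250),(5,105,60),(25,255,255),ci,.023); print(o)
E
```

```text
time: 30.73
tool_pos: [0.5256, 0.3142, 0.2161]
ee_rot: [-1.572, 0.001, 0.122]
wrist_force: [0.2, -0.3, 0.1]
width: 0.0655
(30.8333, array([0.5259, 0.313 , 0.2166]), array([-9.005e+01, -1.000e-02,  6.880e+00]), array([ 0.3, -0.3,  0.7]), 0.0655)
can ((505.3, 56.0), (54.5, 55.4), 89.9, array([224.6, 225.1]))
[(499.4, 46.7), (58.6, 81.0), 57.6, array([233.6, 230.9])]
```

```bash
python3 - <<'E'
from h import *
a=cv2.imread("pics/t14.png")[:,:,::-1]; save("t14c.png",crop(a,195,140,335,270,4))
E
```

```text
(no output)
```

View pics/t14c.png

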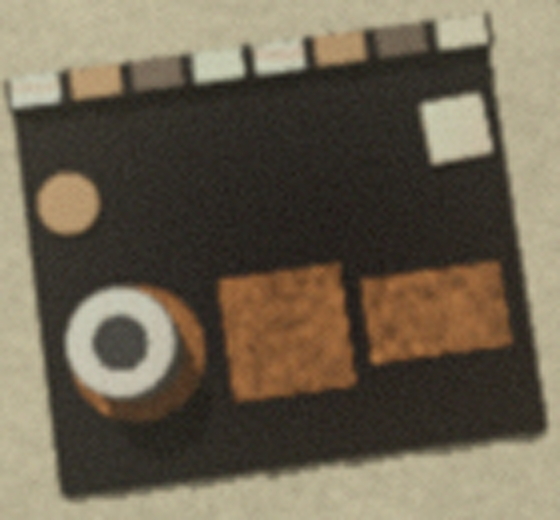

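View pics/w14.png

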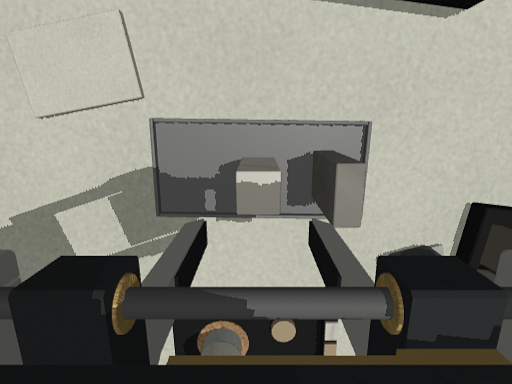

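The can (120,342 in the crop) sits about 1 mm from the centre of the round pad. Next is the post, at (258,190) between the fingers in the wrist view.

```bash
python3 -m creep '[{"slide":[0,35,2],"roll":0,"grip":0.3},{"slide":[0,75,2],"roll":0,"grip":0.3},{"slide":[0,110,2],"roll":0,"grip":0.3},{"slide":[0,135,2],"roll":0,"grip":0.3},{"slide":[0,150,2],"roll":0,"grip":0.3},{"slide":[0,156,2],"roll":0,"grip":0.3},{"slide":[0,156,2],"roll":0,"grip":0.3},{"slide":[0,156,2],"roll":0,"grip":0.3},{"slide":[0,156,2],"roll":0,"grip":1},{"slide":[0,156,2],"roll":0,"grip":1},{"slide":[0,156,2],"roll":0,"grip":1},{"slide":[0,156,2],"roll":0,"grip":1},{"slide":[0,156,2],"roll":0,"grip":1},{"slide":[0,156,2],"roll":0,"grip":1}]'
```

```text
time: 32.05
tool_pos: [0.5261, 0.317, 0.0618]
ee_rot: [-1.57, -0.002, 0.122]
wrist_force: [-0.3, -1.3, 4.7]
width: 0.0441
```

```bash
python3 -m creep '[{"slide":[0,-15,0],"roll":0,"grip":1},{"slide":[0,-45,0],"roll":0,"grip":1},{"slide":[0,-82,0],"roll":0,"grip":1},{"slide":[0,-120,0],"roll":0,"grip":1},{"slide":[0,-150,0],"roll":0,"grip":1},{"slide":[0,-168,0],"roll":0,"grip":1},{"slide":[-2,-172,-15],"roll":0,"grip":1},{"slide":[-7,-172,-45],"roll":0,"grip":1},{"slide":[-13,-172,-83],"roll":0,"grip":1},{"slide":[-18,-172,-121],"roll":0,"grip":1},{"slide":[-24,-172,-159],"roll":0,"grip":1},{"slide":[-30,-172,-197],"roll":-0.2,"grip":1},{"slide":[-36,-172,-235],"roll":-0.2,"grip":1},{"slide":[-42,-172,-272],"roll":-0.2,"grip":1},{"slide":[-46,-172,-303],"roll":-0.2,"grip":1},{"slide":[-50,-172,-328],"roll":-0.2,"grip":1},{"slide":[-52,-172,-342],"roll":-0.2,"grip":1},{"slide":[-52,-172,-342],"roll":-0.2,"grip":1},{"slide":[-52,-172,-342],"roll":-0.2,"grip":1},{"slide":[-52,-172,-342],"roll":-0.2,"grip":1}]'
python3 - <<'E'
from h import *
print(tool()); save("w15.png",snapshot("wrist")); save("s15.png",snapshot("side"));print(tool())
E
```

```text
time: 33.72
tool_pos: [0.5144, -0.0286, 0.2305]
ee_rot: [-1.569, 0.003, 0.126]
wrist_force: [0.1, 0.2, -5.8]
width: 0.044
(33.7167, array([ 0.5144, -0.0286,  0.2305]), array([-89.91,   0.19,   7.19]), array([ 0.1,  0.2, -5.8]), 0.044)
(33.8167, array([ 0.5149, -0.0281,  0.2315]), array([-89.95,   0.1 ,   7.27]), array([ 0.7,  0.9, -6.5]), 0.0441)
```

View pics/w15.png

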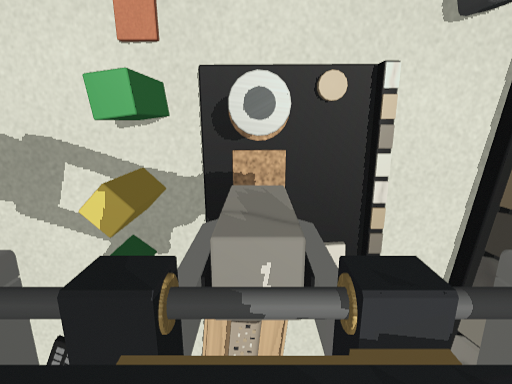

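View pics/s15.png

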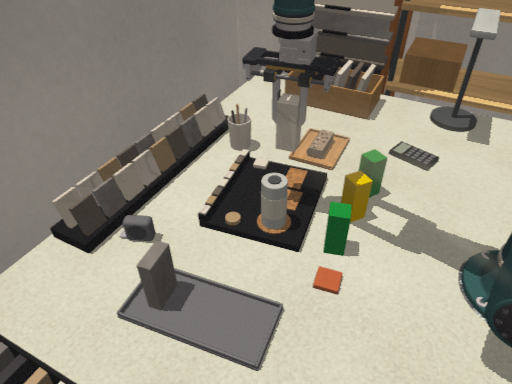

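The post hangs square and upright above its pad (wrist 258,240). Lowering to just above the pad.

```bash
python3 -m creep '[{"slide":[1,20,0],"roll":0,"grip":1},{"slide":[1,55,0],"roll":0,"grip":1},{"slide":[1,90,0],"roll":0,"grip":1},{"slide":[1,118,0],"roll":0,"grip":1},{"slide":[1,136,0],"roll":0,"grip":1},{"slide":[1,146,0],"roll":0,"grip":1},{"slide":[1,149,0],"roll":0,"grip":1},{"slide":[1,149,0],"roll":0,"grip":1},{"slide":[1,149,0],"roll":0,"grip":1},{"slide":[1,149,0],"roll":0,"grip":1},{"slide":[1,149,0],"roll":0,"grip":1}]'
```

```text
time: 34.73
tool_pos: [0.5177, -0.0292, 0.0855]
ee_rot: [-1.572, -0.004, 0.126]
wrist_force: [-0.7, 0.3, -5.8]
width: 0.0442
```

```bash
python3 -m creep '[{"slide":[-1,2,0.5],"roll":0,"grip":1},{"slide":[-1,4,0.5],"roll":0,"grip":1},{"slide":[-1,4.5,0.5],"roll":0,"grip":1},{"slide":[-1,4.5,0.5],"roll":0,"grip":1},{"slide":[-1,4.5,0.5],"roll":0,"grip":1},{"slide":[-1,4.5,0.5],"roll":0,"grip":1}]'
```

```text
time: 35.23
tool_pos: [0.5157, -0.0288, 0.0797]
ee_rot: [-1.571, -0.001, 0.125]
wrist_force: [-0.5, 0.8, -0.2]
width: 0.0437
```

```bash
python3 -m creep '[{"slide":[0,0,0],"roll":0,"grip":0.35},{"slide":[0,0,0],"roll":0,"grip":0.35},{"slide":[0,0,0],"roll":0,"grip":0.35},{"slide":[0,0,0],"roll":0,"grip":0.35},{"slide":[0,-20,0],"roll":0,"grip":0.35},{"slide":[0,-60,0],"roll":0,"grip":0.35},{"slide":[0,-100,0],"roll":0,"grip":0.35},{"slide":[0,-130,0],"roll":0,"grip":0.35},{"slide":[10,-135,25],"roll":0,"grip":0.35},{"slide":[25,-135,61],"roll":0,"grip":0.35},{"slide":[40,-135,98],"roll":0,"grip":0.35},{"slide":[55,-135,135],"roll":0,"grip":0.35},{"slide":[70,-135,171],"roll":0,"grip":0.35},{"slide":[85,-135,207],"roll":0,"grip":0.35},{"slide":[100,-135,244],"roll":0,"grip":0.35},{"slide":[115,-135,280],"roll":0,"grip":0.35},{"slide":[129,-135,315],"roll":0,"grip":0.35},{"slide":[139,-135,340],"roll":0,"grip":0.35},{"slide":[139,-135,340],"roll":0,"grip":0.35},{"slide":[139,-135,340],"roll":0,"grip":0.35}]'
python3 - <<'E'
from meas import *
t=snapshot("top"); save("t16.png",t); snapshot("side"); print(tool()); import pickle
pickle.dump(camera_info("wrist"),open("pics/w16.pkl","wb")); save("w16.png",snapshot("wrist"))
ci=camera_info("top"); H=prep(t)
print("can",blob(H,(205,205,241,245),(0,0,120),(180,70,255),ci,.141)[1:])
print("post",blob(H,(252,202,290,240),(0,0,130),(180,70,255),ci,.135)[1:])
save("t16c.png",crop(t,195,140,335,270,4))
E
```

```text
time: 36.9
tool_pos: [0.6105, 0.3274, 0.2127]
ee_rot: [-1.572, 0.001, 0.128]
wrist_force: [0.2, 0.2, -0.1]
width: 0.0613
(37.0, array([0.6107, 0.3253, 0.214 ]), array([-90.04,   0.  ,   7.15]), array([ 0.3, -0.1, -0.6]), 0.0612)
can ((505.3, 56.0), (54.5, 55.4), 89.9, array([224.5, 225.1]))
post ((516.3, -31.0), (44.1, 44.4), 7.1, array([267.6, 219.7]))
```

View pics/t16c.png

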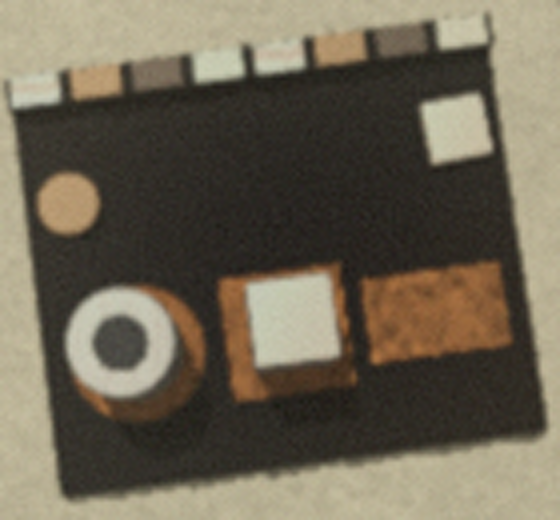

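View pics/w16.png

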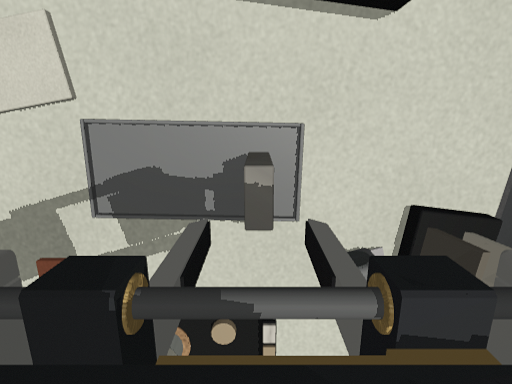

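The post stands within about 1 mm and 0.1° of its pad. Now the slab, at (259,192) in the wrist view.

```bash
python3 - <<'E'
from meas import *
import pickle
ci=pickle.load(open("pics/w16.pkl","rb")); img=cv2.imread("pics/w16.png")[:,:,::-1].copy()
for u,v in [(244.5,166),(273,166),(245,229.5),(273,229.5)]: print(plane(ci,u,v,.125).round(4))
E
```

```text
[0.5953 0.3545]
[0.6214 0.3577]
[0.6028 0.2928]
[0.6298 0.2961]
```

```bash
python3 -m creep '[{"slide":[1,35,0],"roll":0,"grip":0.35},{"slide":[1,75,0],"roll":0,"grip":0.4},{"slide":[1,110,0],"roll":0,"grip":0.4},{"slide":[1,135,0],"roll":0,"grip":0.4},{"slide":[1,148,0],"roll":0,"grip":0.4},{"slide":[1,152,0],"roll":0,"grip":0.4},{"slide":[1,152,0],"roll":0,"grip":0.4},{"slide":[1,152,0],"roll":0,"grip":0.4},{"slide":[1,152,0],"roll":0,"grip":1},{"slide":[1,152,0],"roll":0,"grip":1},{"slide":[1,152,0],"roll":0,"grip":1},{"slide":[1,152,0],"roll":0,"grip":1},{"slide":[1,152,0],"roll":0,"grip":1},{"slide":[1,152,0],"roll":0,"grip":1},{"slide":[1,152,0],"roll":0,"grip":1}]'
```

```text
time: 38.3
tool_pos: [0.6118, 0.3263, 0.0627]
ee_rot: [-1.571, -0.001, 0.125]
wrist_force: [-0.8, 1.0, 3.4]
width: 0.0279
```

```bash
python3 -m creep '[{"slide":[0,-15,0],"roll":0,"grip":1},{"slide":[0,-45,0],"roll":0,"grip":1},{"slide":[0,-82,0],"roll":0,"grip":1},{"slide":[0,-120,0],"roll":0,"grip":1},{"slide":[0,-150,0],"roll":0,"grip":1},{"slide":[0,-168,0],"roll":0,"grip":1},{"slide":[-5,-172,-15],"roll":0,"grip":1},{"slide":[-15,-172,-45],"roll":0,"grip":1},{"slide":[-27,-172,-82],"roll":0,"grip":1},{"slide":[-39,-172,-119],"roll":0,"grip":1},{"slide":[-51,-172,-156],"roll":0,"grip":1},{"slide":[-63,-172,-193],"roll":0,"grip":1},{"slide":[-75,-172,-230],"roll":0,"grip":1},{"slide":[-87,-172,-267],"roll":0,"grip":1},{"slide":[-99,-172,-304],"roll":0,"grip":1},{"slide":[-111,-172,-340],"roll":0,"grip":1},{"slide":[-122,-172,-373],"roll":0,"grip":1},{"slide":[-131,-172,-401],"roll":0,"grip":1},{"slide":[-137,-172,-419],"roll":0,"grip":1},{"slide":[-139,-172,-426],"roll":0,"grip":1}]'
python3 - <<'E'
from h import *
print(tool()); save("w17.png",snapshot("wrist")); snapshot("side"); save("s17.png",snapshot("side"));print(tool())
E
```

```text
time: 39.97
tool_pos: [0.5246, -0.117, 0.2309]
ee_rot: [-1.57, 0.006, 0.121]
wrist_force: [0.8, 0.2, -5.4]
width: 0.0277
(39.9667, array([ 0.5246, -0.117 ,  0.2309]), array([-89.97,   0.33,   6.92]), array([ 0.8,  0.2, -5.4]), 0.0277)
(40.1167, array([ 0.5262, -0.1135,  0.2321]), array([-89.87,   0.16,   7.13]), array([ 0.4,  0.3, -5.6]), 0.0278)
```

View pics/w17.png

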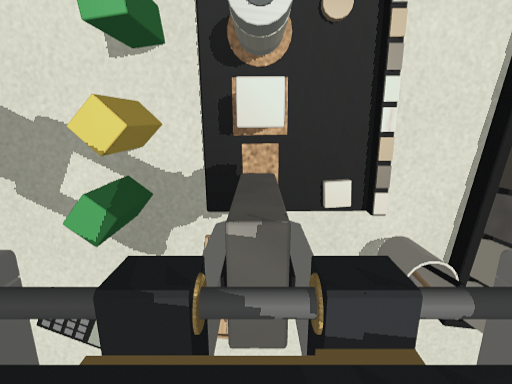

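View pics/s17.png

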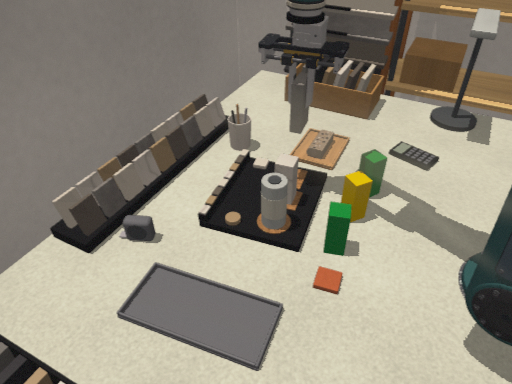

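The slab hangs upright above the oblong pad (wrist 258,230). Lowering.

```bash
python3 -m creep '[{"slide":[0,20,0],"roll":0,"grip":1},{"slide":[0,55,0],"roll":0,"grip":1},{"slide":[0,90,0],"roll":0,"grip":1},{"slide":[0,118,0],"roll":0,"grip":1},{"slide":[0,136,0],"roll":0,"grip":1},{"slide":[0,146,0],"roll":0,"grip":1},{"slide":[0,148,0],"roll":0,"grip":1},{"slide":[0,148,0],"roll":0,"grip":1},{"slide":[0,148,0],"roll":0,"grip":1},{"slide":[0,148,0],"roll":0,"grip":1},{"slide":[0,148,0],"roll":0,"grip":1},{"slide":[0,148,0],"roll":0,"grip":1}]'
```

```text
time: 41.12
tool_pos: [0.5279, -0.1141, 0.0874]
ee_rot: [-1.572, -0.002, 0.125]
wrist_force: [0.3, 0.3, -5.6]
width: 0.0279
```

```bash
python3 -m creep '[{"slide":[-0.5,3,0.5],"roll":0,"grip":1},{"slide":[-0.5,5,0.5],"roll":0,"grip":1},{"slide":[-0.5,6,0.5],"roll":0,"grip":1},{"slide":[-0.5,6,0.5],"roll":0,"grip":1},{"slide":[-0.5,6,0.5],"roll":0,"grip":1},{"slide":[-0.5,6,0.5],"roll":0,"grip":1}]'
```

```text
time: 41.62
tool_pos: [0.5266, -0.1136, 0.0806]
ee_rot: [-1.571, -0.001, 0.125]
wrist_force: [-0.5, 0.0, -0.6]
width: 0.028
```

```bash
python3 -m creep '[{"slide":[0,0,0],"roll":0,"grip":0.4},{"slide":[0,0,0],"roll":0,"grip":0.4},{"slide":[0,0,0],"roll":0,"grip":0.4},{"slide":[0,0,0],"roll":0,"grip":0.4},{"slide":[0,-20,0],"roll":0,"grip":0.4},{"slide":[0,-60,0],"roll":0,"grip":0.4},{"slide":[0,-100,0],"roll":0,"grip":0.4},{"slide":[0,-135,0],"roll":0,"grip":0.4},{"slide":[-20,-150,-33],"roll":0,"grip":0.4},{"slide":[-40,-150,-66],"roll":0,"grip":0.4},{"slide":[-60,-150,-99],"roll":0,"grip":0.4},{"slide":[-80,-150,-132],"roll":0,"grip":0.4},{"slide":[-100,-150,-165],"roll":0,"grip":0.4},{"slide":[-120,-150,-198],"roll":0,"grip":0.4},{"slide":[-140,-150,-231],"roll":0,"grip":0.4},{"slide":[-160,-150,-264],"roll":0,"grip":0.4},{"slide":[-170,-150,-290],"roll":0,"grip":0.4},{"slide":[-170,-150,-320],"roll":0,"grip":0.4},{"slide":[-170,-150,-320],"roll":0,"grip":0.4}]'
python3 - <<'E'
from meas import *
t=snapshot("top"); save("t18.png",t); s=snapshot("side"); save("s18.png",s); print(tool())
ci=camera_info("top"); H=prep(t)
print("can",blob(H,(205,205,241,245),(0,0,120),(180,70,255),ci,.141)[1:])
print("post",blob(H,(252,202,290,240),(0,0,130),(180,70,255),ci,.135)[1:])
print("slab",blob(H,(285,195,332,230),(0,0,70),(180,80,255),ci,.143)[1:])
save("t18c.png",crop(t,195,140,335,270,4))
E
```

```text
time: 43.2
tool_pos: [0.3965, -0.4569, 0.2282]
ee_rot: [-1.572, 0.001, 0.12]
wrist_force: [-0.2, 0.8, -0.8]
width: 0.0561
(43.3, array([ 0.3975, -0.4528,  0.2291]), array([-8.991e+01,  2.000e-02,  7.090e+00]), array([ 0.2,  0. , -0.3]), 0.0564)
can ((505.4, 56.1), (54.7, 54.9), 53.1, array([224.6, 225.1]))
post ((516.5, -30.9), (44.0, 44.1), 7.2, array([267.6, 219.6]))
slab ((531.1, -120.9), (76.4, 70.2), 88.5, array([317.5, 212.2]))
```

View pics/t18c.png

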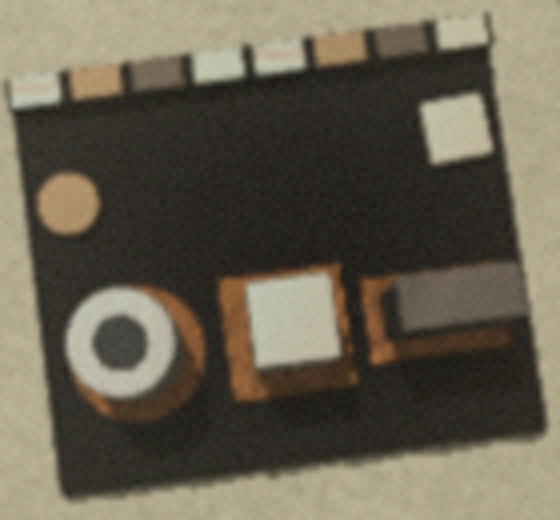

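View pics/t18.png

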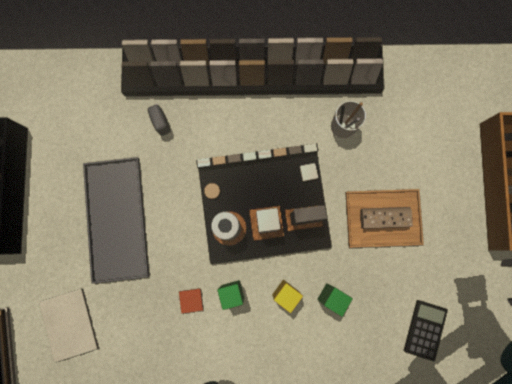

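View pics/s18.png

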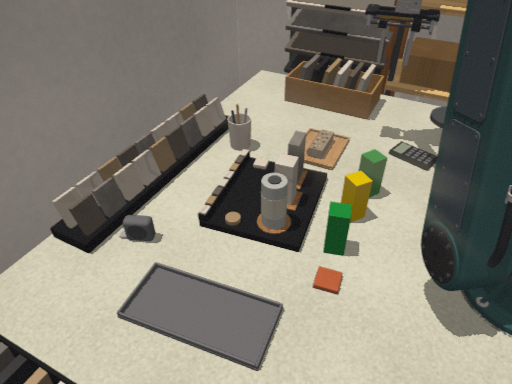

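```bash
python3 - <<'E'
from meas import *
ci=camera_info("top")
c=np.array([plane(ci,195+(u+.5)/4-.5,140+(v+.5)/4-.5,.143) for u,v in [(396,277),(522,261),(528,315),(402,333)]])*1000
print(c.round(1),c.mean(0).round(1),cv2.minAreaRect(c.astype(np.float32)))
print(tool())
E
```

```text
[[ 536.9  -83.3]
 [ 544.5 -147. ]
 [ 517.2 -149.3]
 [ 508.6  -85.9]] [ 526.8 -116.4] ((526.5692749023438, -116.41448211669922), (28.323551177978516, 64.9188003540039), 6.846185207366943)
(43.3, array([ 0.3975, -0.4528,  0.2291]), array([-8.991e+01,  2.000e-02,  7.090e+00]), array([ 0.2,  0. , -0.3]), 0.0564)
```

```bash
python3 -c "
from bench import ticket
print(ticket.close_job())"
```

```text
the job is handed in; nothing more can be done
None
```

The job is done and handed in at about 43 s of the 141 s allowed, with the hand clear of everything. I stood the slab, post and can in the grey side tray and laid the edge sample in the client tray. Then I put the can, post and slab back on their own pads.

The last checks were all from the top camera, whose calibration is good to about 2 mm:

| Piece | Offset from its place | Angle |
|---|---|---|
| Edge sample | about 1.5–2 mm from the tray's middle | same angle as the tray (1.6°) |
| Can | about 1 mm from the pad centre | round, so not applicable |
| Post | about 1 mm from the pad centre | 7.2°, pad about 7.2° |
| Slab | about 1.5 mm from the pad centre | about 6.8°, pad about 7.2–7.6° |

- **Slab check:** the automatic outline of the slab in the final picture failed because it merged with the table background. Its figures come from corners I picked by hand in the picture.
- **Camera disagreement:** the wrist and top cameras differed by about 1.5 mm sideways on the pads, so I aimed between the two readings.
- **Nothing else moved:** no piece fell, and the pencil cup and the green and yellow look-alikes show in their starting places in the final pictures.

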